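Couple the torsion tester's drive hub to the splined test bar and lock the carriage

ROBOT

A 7-joint arm with a two-finger parallel gripper is mounted at the origin on a cart in front of the work surface, level with it; the furniture and walls round the work are solid. World frame = base frame: x ahead of the robot, y to its left, z up, the work surface at z = 0. Lengths are in m, angles in rad, forces in N, time in s.
With the tool pointing down it reaches from about 0.4 to 0.85 m from the base axis. Payload 10.4 kg.
Tool frame: the origin (TCP) lies at the very end of the fingers, on their centre line; the grasp point (between the pads) lies 19 mm behind it; x points along the fingers, z is the direction in which the jaws open and shut, and the axes are right-handed (so a half turn about x gives the same grasp; the last joint's range is limited). The gripper opens to 85 mm and grips with 20 to 120 N. Pads are 22 mm wide; open, the fingers measure 114 mm over their backs; the gripper's body (76 mm by 85 mm) begins 54 mm behind the grasp point. The pads swing forward as they close: fully open they stand 13 mm farther back than shut.
Start: joints at [-1.16, 0.332, -0.065, 1.46, 0.022, 1.35, -0.088], TCP at [0.263, 0.567, 0.231] pointing down, gripper open.
Joint ranges: [-2.6, 2.6], [-0.5, 2.12], [-1.47, 1.34], [0.16, 2.42], [-1.27, 4.41], [0.06, 2.06], [-2.6, 2.6]. Speed limits (rad/s): [2.22, 2.22, 2.79, 2.79, 3.14, 3.14, 3.14].

INTERFACE

Orientations are given as a unit quaternion [x, y, z, w].
In Python, from workcell import readout, camera, manip gives the robot as it stands.
- The arm moves only by the shell command python3 -m inch 'ROWS' [FORCE]. ROWS is JSON, a list of rows, each a list of 3 entries, a list of its own where there are three numbers: the turn, a rotation vector about the tool's x, y, z in degrees, then the shift along the tool's x, y, z in mm, then the closure, from 0 (fully open) to 1 (shut). In form: [[[wx, wy, wz], [dx, dy, dz], hand], ...]. A call has 1 to 10 rows; each row is the pose to reach, as a shift and turn from the pose measured when the call began, along the tool's axes at that moment; what a row does not reach only later rows make up. A row lasts 1/8 s, in which the tool goes at most 62.5 mm and 10.7 degrees, less where a joint would pass 70% of its speed; a pose out of reach is approached as far as the arm can. A call with a gripper value outside its range is refused whole. The fingers move at their own pace and stop on an object; FORCE is the grip in N (left out, the last holds). Time passes only in rows, so rows that repeat a pose let the fingers close. It gives the time, the measured TCP pose, the force and the opening at its end, in the units of the state.
- readout.get_obs(): the state, without advancing time (a new reading comes with each control period).
- camera(name): name is "scene" or "top" or "wrist"; returns a dict with "pixels" (420x560x3 uint8, red, green, blue), "range_z" (420x560 float32, m along the optical axis (not along the pixel's ray), 0 where there is no reading), "intrinsics" (3x3 intrinsics, pixels), "extrinsics" (4x4, takes a point from world to camera coordinates); the wrist camera has in their place "T_tool_cam" (4x4, takes a point from camera to tool coordinates, whose origin is the TCP and whose axes are the tool frame's). Camera axes: x right, y down, z forward; pixel columns grow to the right and rows downward; lengths in m; the calibration is good to about 2 mm. A picture is of the moment at which its call begins: read the wrist's pose just before it.
- manip.hand_in(): hands the job in, once; it reports no verdict.
The state is a dict: "clock": time; "joint_pos": joint angles; "joint_velocities": joint speeds; "tau": joint torques, N m; "position": TCP position; "ee_rot": TCP orientation; "ft_force": force on the tool from outside, world axes, zero at the start; "torque": the same for the moment, N m; "grip_width": opening from 0.0 (shut) to 1.0 (fully open).
Only numpy, scipy, OpenCV 4.12 (cv2) and the standard library are available. Lean on these libraries where they do the work, as an engineer would, in place of code of your own. Each camera call takes 0.05 s, during which the arm holds its last target.

TASK

Get the small torsion tester ready for its run: turn the spoked handwheel until the grooves of its hub line up with the splines of the brass test bar, then push the blue carriage fully home so that the hub slides onto the bar. Lock the carriage by turning the slotted cam lock on it a quarter turn clockwise with the red screwdriver until it stops, and put the screwdriver back in its stand; leave the other things on the bench where they stand.

Things in the scene. Friction and masses are not known exactly. Their poses are not given: they have to be found in the camera images.
- tester: torsion tester screwed to the bench: grey bed 160 x 370 mm; origin at the middle of the bed on the bench top. Its y axis runs along the two guide rods, away from the robot, from the carriage end (-y, nearest the robot) to the blue headstock (+y, y 92 to 168 mm, 134 mm high, 120 mm wide in x); its x axis runs across it, to the right as seen from the robot. Does not move
- bar_end (a point): centre of the free end of the brass test bar, which is held still in the headstock along the tester's y axis, 80 mm above the bench. The end carries four spline teeth, 7 mm wide, 30 mm over opposite teeth, 23 mm long, with bevelled tips; the teeth point up, down and to both sides, always. Does not move
- carriage (a joint): position of the blue carriage on the guide rods, m: 0 at the -y end (nearest the robot), 0.065 fully home (hub's face at the bar's shoulder). About 2.5 N of friction; stays where left. Goes home only with the hub's grooves within about 0.12 rad of the teeth (bevels pull in a little more). Base plate 80 mm long, top 52 mm high; bearing block on it 64 mm wide in x, 112 mm high
- hub (a joint): angle of the hub and its handwheel about its axis (the tester's y, 80 mm above the bench), rad. At 0 the four spokes, and the four grooves in line with them, point up, down and to both sides, which fits the teeth; the same again every quarter turn (1.571). Growing angle moves the top spoke towards the tester's +x (right). Light friction (0.06 N m) holds it where it is left
- wheel (a point): centre of the handwheel on the hub's axis (travels with the carriage). Four steel spokes at right angles to the axis, in the plane of this point; each ends in a black ball 18 mm in diameter whose centre is 46 mm from the axis. The bearing block's face is 35 mm from here towards +y
- knob_end (a point): centre of the outer flat face of the black palm knob (48 mm in diameter, axis level) at the -y end of the hub, 60 mm behind the spokes: the place to push the carriage home from, towards the tester's +y
- cam_lock (a joint): angle of the slotted cam lock, rad: 0 open (slot along the tester's y), 1.571 locked (slot along the tester's x, at its stop); grows clockwise seen from above, friction 0.05 N m. The blade has about 0.12 rad of play in the slot. It can be turned fully only when the carriage is home: its tongue then swings behind the end of a fixed bar
- lock_slot (a point): centre of the top of the round steel cam lock head, 29 mm in diameter, on the right (+x) side of the carriage's base plate, travels with it; its axis is vertical. The slot runs right across: 4.5 mm wide, 8 mm deep (floor 8 mm below this point), its edges bevelled to 10.5 mm wide in the upper 3 mm. This frame turns with the lock: the slot lies along its y axis
- driver_grip (a point): red-handled flat-blade screwdriver, 156 mm long, 90 g, standing blade down in its stand: this point is in the middle of the round handle, 26 mm in diameter there, 112 mm above the blade's tip; its z axis points along the tool towards the handle
- driver_tip (a point): middle of the end of the screwdriver's blade; the blade is 13 mm wide along this frame's y axis and 3 mm thick along its x axis, over the last 14 mm; above it the shaft is 8 mm in diameter up to 70 mm, where the flat underside of the handle's collar (29 mm in diameter) begins
- stand_hole (a point): centre of the only hole, 20 mm in diameter, in the top plate (60 x 60 mm, 85 mm above the bench) of the fixed grey screwdriver stand; the screwdriver hangs through it with its collar flat on the plate, blade tip 15 mm above the bench
- reference_block: round steel hardness block, 60 mm in diameter, 15 mm high, a bystander; origin at the centre of its underside
- wash_bottle: white wash bottle with a red spout, 182 mm tall, a bystander; origin at its underside

How it is judged:
By the outcome, as a careful person would: the job done as asked, in the order asked, and still so for the second after the job is handed in, with the robot touching nothing.
It also fails if it takes over 70 s, if anything falls off the work surface, if the arm or the gripper's body presses on something with over 40 N, if the wrist force passes 120 N, or if a joint passes its speed limit or range.

## Working session

There is one attempt and no reset: what is moved stays moved. The work goes in short steps, Python scripts to look and compute and a shell command to move; the robot and the scene stay as the last step left them, time stands still between calls to the robot, and variables do not carry over. Pictures are saved under pics/ and viewed, and the job is handed in when it is done.

```bash
ls; mkdir -p pics
cat > h.py <<'E'
import numpy as np, cv2
from workcell import readout, camera, manip
from scipy.spatial.transform import Rotation as R
def tool():
    o=readout.get_obs(); T=np.eye(4); T[:3,:3]=R.from_quat(o["ee_rot"]).as_matrix(); T[:3,3]=o["position"]; return T,o
def shot(n,f):
    T,o=tool(); c=camera(n)
    cv2.imwrite("pics/"+f+".png",c["pixels"][:,:,::-1])
    c["W"]=(T@c["T_tool_cam"]) if n=="wrist" else np.linalg.inv(c["extrinsics"])
    np.savez("pics/"+f+".npz",**{k:c[k] for k in("pixels","range_z","intrinsics","W")})
    return c
def cloud(c):
    z=c["range_z"];K=c["intrinsics"];h,w=z.shape
    u,v=np.meshgrid(np.arange(w),np.arange(h))
    P=np.stack([(u-K[0,2])/K[0,0]*z,(v-K[1,2])/K[1,1]*z,z,np.ones_like(z)],-1)
    X=(P@np.asarray(c["W"]).T)[...,:3]; X[z==0]=np.nan
    return X
def proj(c,p):
    q=np.linalg.inv(c["W"])@np.r_[p,1]; k=c["intrinsics"]@q[:3]; return k[:2]/k[2]
E
python3 - <<'E'
from h import *
for n in("scene","top","wrist"):
    c=shot(n,n+"0"); print(n,np.round(c["W"],3).tolist())
T,o=tool(); print(o)
E
```

```text
pics
scene [[-0.825, -0.413, 0.386, 0.226], [-0.565, 0.609, -0.556, 0.329], [-0.005, -0.677, -0.736, 0.73], [0.0, 0.0, 0.0, 1.0]]
top [[0.025, -0.983, 0.183, 0.318], [-1.0, -0.027, -0.007, -0.134], [0.012, -0.183, -0.983, 1.252], [0.0, 0.0, 0.0, 1.0]]
wrist [[0.42, 0.862, 0.285, 0.189], [0.907, -0.399, -0.133, 0.6], [-0.001, 0.314, -0.949, 0.373], [0.0, 0.0, 0.0, 1.0]]
{'clock': 0.15, 'joint_pos': array([-1.15962677,  0.33274213, -0.06468579,  1.4607337 ,  0.02159082,
        1.34990302, -0.08850418]), 'joint_velocities': array([-0.00139682, -0.00160187,  0.00192225, -0.00325037,  0.00147644,
        0.00059286, -0.00043071]), 'tau': array([ 4.38487123e-04, -6.25830817e+01,  4.89132071e-02, -3.91853178e+01,
        1.62762695e-02,  7.49624422e-03, -1.82118828e-05]), 'position': array([0.26257096, 0.56686123, 0.23069605]), 'ee_rot': array([-0.3809112 ,  0.59619793,  0.380471  ,  0.59556403]), 'ft_force': array([-0.41783617, -0.50557938, -0.24736994]), 'torque': array([-0.0016648 , -0.00700867,  0.00214587]), 'grip_width': 1.0012332948797602}
```

View pics/scene0.png

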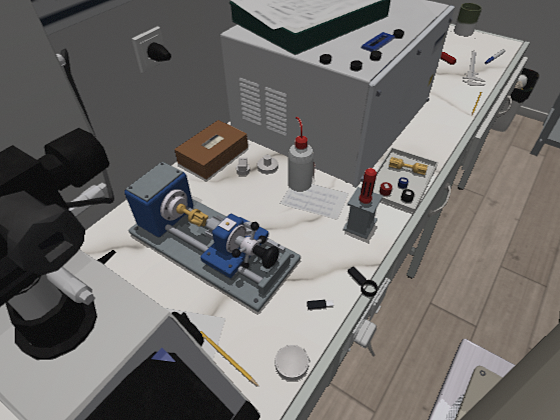

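View pics/top0.png

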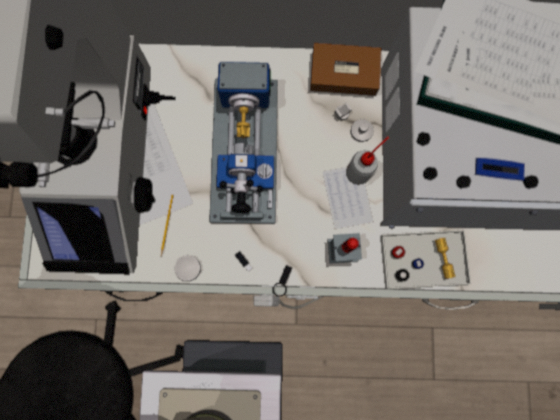

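View pics/wrist0.png

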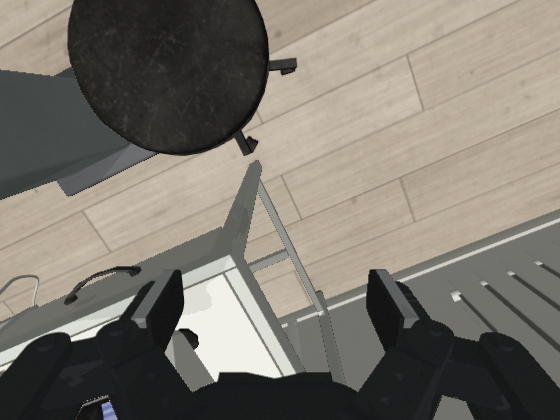

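The scene view shows the tester, stand and bottle. The top view has the tester at px (245,140), the cam lock at about (265,172), the knob at (238,207), the driver at (350,245), and the block and bottle at (360,130-165). Next I'll measure them.

Run:
```python
from h import *
c=dict(np.load("pics/top0.npz")); X=cloud(c)
for u,v in[(213,221),(275,221),(280,80),(245,80),(220,66),(268,66),(241,160),(265,172),(238,207),(351,244),(345,258),(335,240),(358,240),(363,163),(361,130),(188,268),(100,150),(300,200),(60,230),(400,250),(350,70),(240,200),(390,150)]:
    print(u,v,np.round(X[v,u],3))
im=c["pixels"][40:300,160:420,::-1]
cv2.imwrite("pics/topz.png",cv2.resize(im,(780,780),interpolation=cv2.INTER_CUBIC)[:600])
c=dict(np.load("pics/scene0.npz"))
cv2.imwrite("pics/scz.png",cv2.resize(c["pixels"][150:310,110:320,::-1],None,fx=3.7,fy=3.7,interpolation=cv2.INTER_CUBIC))
```

```text
213 221 [0.503 0.012 0.015]
275 221 [ 0.506 -0.138  0.017]
280 80 [ 0.877 -0.141 -0.003]
245 80 [ 0.813 -0.06   0.135]
220 66 [ 0.847 -0.001  0.132]
268 66 [ 0.852 -0.112  0.128]
241 160 [ 0.628 -0.057  0.117]
265 172 [ 0.616 -0.111  0.059]
238 207 [ 0.522 -0.054  0.106]
351 244 [ 0.439 -0.298  0.169]
345 258 [ 0.416 -0.297  0.083]
335 240 [ 0.456 -0.274  0.084]
358 240 [ 0.458 -0.326  0.087]
363 163 [ 0.624 -0.329  0.136]
361 130 [ 0.736 -0.343  0.032]
188 268 [0.389 0.065 0.013]
100 150 [0.611 0.223 0.229]
300 200 [ 0.563 -0.198 -0.   ]
60 230 [0.453 0.314 0.165]
400 250 [ 0.444 -0.436  0.024]
350 70 [ 0.886 -0.314  0.047]
240 200 [ 0.542 -0.056  0.089]
390 150 [ 0.662 -0.395  0.116]
```

View pics/topz.png

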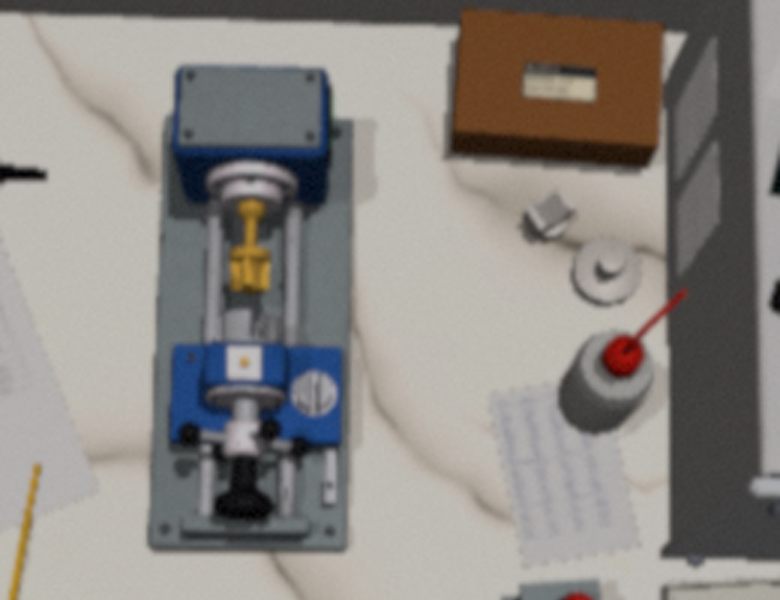

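View pics/scz.png

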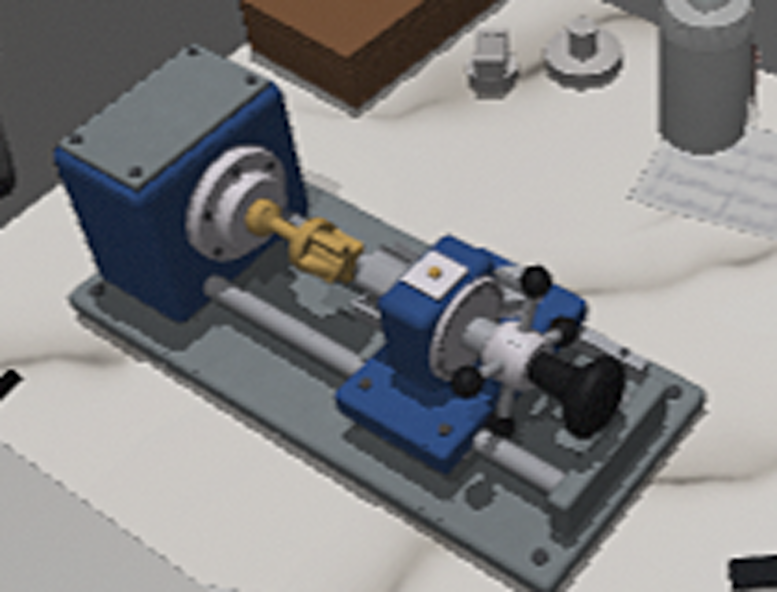

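Run:
```python
from h import *
for n in("top","scene"):
    c=dict(np.load(f"pics/{n}0.npz")); X=cloud(c); px=c["pixels"].astype(int)
    print(n,c["intrinsics"][0,0])
    def rect(m,l):
        P=X[m][:,:2].astype(np.float32)*1000
        r=cv2.minAreaRect(P); print(l,len(P),np.round(r[0],1),np.round(r[1],1),round(r[2],2), "med z",np.nanmedian(X[m][:,2]))
    roi=(X[...,0]>.45)&(X[...,0]<.92)&(X[...,1]>-.17)&(X[...,1]<.04)
    rect(roi&(X[...,2]>.124)&(X[...,2]<.145)&(X[...,0]>.75),"head")
    rect(roi&(X[...,2]>.010)&(X[...,2]<.022),"bed")
    rect(roi&(X[...,2]>.048)&(X[...,2]<.056)&(X[...,0]<.7),"base")
    blk=roi&(px.sum(-1)<110)&(X[...,2]>.03)&(X[...,0]<.65)
    n_,lab,st,ce=cv2.connectedComponentsWithStats(blk.astype(np.uint8))
    for i in range(1,n_):
        if st[i,4]>5: m=lab==i; print(" black",np.round(ce[i]),st[i,4],np.round(np.median(X[m],0),3),np.round(X[m].min(0),3),np.round(X[m].max(0),3))
    S=(X[...,0]>.38)&(X[...,0]<.5)&(X[...,1]>-.36)&(X[...,1]<-.23)
    rect(S&(X[...,2]>.078)&(X[...,2]<.092),"stand")
    red=S&(px[...,0]>2*px[...,1])&(px[...,0]>60)&(X[...,2]>.08)
    P=X[red]; print("red",len(P),P.min(0),P.max(0),np.median(P[P[:,2]>.16],0), np.median(P,0))
```

```text
top 518.8500883195188
head 1492 [823.4 -55.4] [119.5  75.9] 89.82 med z 0.13253570830091355
bed 3740 [683.8 -56.4] [368.8 160.1] 0.63 med z 0.016894392132803637
base 954 [595.6 -63.3] [178.  133.9] 1.51 med z 0.05122659585833422
 black [249. 183.] 35 [ 0.574 -0.078  0.128] [ 0.566 -0.084  0.054] [ 0.6   -0.073  0.132]
 black [223. 185.] 41 [ 0.572 -0.017  0.106] [ 0.566 -0.022  0.099] [ 0.582 -0.011  0.112]
 black [260. 189.] 34 [ 0.575 -0.1    0.065] [ 0.567 -0.109  0.037] [ 0.581 -0.093  0.071]
 black [233. 191.] 14 [ 0.571 -0.034  0.043] [ 0.567 -0.041  0.036] [ 0.579 -0.031  0.05 ]
 black [241. 204.] 248 [ 0.527 -0.058  0.093] [ 0.514 -0.08   0.068] [ 0.561 -0.039  0.107]
stand 530 [ 441.4 -302. ] [60.2 60.7] 5.37 med z 0.08410457642313174
red 121 [ 0.42948279 -0.31328368  0.0880344 ] [ 0.45262131 -0.28859239  0.17368712] [ 0.44114946 -0.3002744   0.16723549] [ 0.44006883 -0.29933556  0.16617522]
scene 412.69052850728264
head 1364 [821.5 -54.7] [ 74.6 118.7] 1.07 med z 0.13402191245606154
bed 4167 [683.2 -57.2] [370. 161.] 0.62 med z 0.01822380153471259
base 1075 [582.  -64.3] [1
[... 376 characters left out ...]
0.078] [ 0.64  -0.026  0.093]
 black [267. 255.] 365 [ 0.522 -0.053  0.09 ] [ 0.513 -0.076  0.065] [ 0.562 -0.036  0.104]
 black [236. 253.] 60 [ 0.571 -0.015  0.107] [ 0.565 -0.039  0.053] [ 0.61  -0.009  0.111]
 black [228. 252.] 7 [ 0.611 -0.031  0.062] [ 0.609 -0.032  0.057] [ 0.612 -0.028  0.07 ]
 black [241. 266.] 71 [ 0.578 -0.033  0.046] [ 0.565 -0.043  0.039] [0.584 0.003 0.055]
 black [206. 262.] 9 [0.642 0.003 0.044] [0.639 0.002 0.039] [0.65  0.004 0.05 ]
stand 452 [ 440.6 -302.9] [60.6 63.7] 4.92 med z 0.08539376231643936
red 267 [ 0.42726223 -0.31437617  0.08664398] [ 0.45678042 -0.28720764  0.17236087] [ 0.43906856 -0.29715779  0.1673195 ] [ 0.43769524 -0.29359488  0.15003448]
```

```bash
cat >> h.py <<'E'
def plan(p,jaw=None,tilt=None):
    """tool-frame rows for target TCP p, tool pointing down, jaw axis (tool z) along world angle jaw deg"""
    T,o=tool(); R0=T[:3,:3]
    d=R0.T@(np.array(p)-T[:3,3])*1000
    if jaw is None: w=np.zeros(3)
    else:
        x=np.array([0,0,-1.]); best=None
        for k in(0,180):
            a=np.radians(jaw+k); z=np.array([np.cos(a),np.sin(a),0]); y=np.cross(z,x)
            w_=R.from_matrix(R0.T@np.stack([x,y,z],1)).as_rotvec(degrees=True)
            print("  opt",k,np.round(w_,1))
            if best is None or np.linalg.norm(w_)<np.linalg.norm(best): best=w_
        w=best
    print("pos",np.round(T[:3,3],4),"jaw",np.round(np.degrees(np.arctan2(R0[1,2],R0[0,2])),1),"xaxis",np.round(R0[:,0],3),"j7",round(o["joint_pos"][6],2),"F",np.round(o["ft_force"],1),"grip",round(o["grip_width"],3),"t",o["clock"])
    print("ROT",np.round(w,1),"SHIFT",np.round(d,1), "dist",round(np.linalg.norm(d)))
E
python3 - <<'E'
from h import *
c=dict(np.load("pics/top0.npz")); X=cloud(c)
for x in np.arange(.2,.95,.05):
    row=[]
    for y in np.arange(.6,-.6,-.05):
        m=(abs(X[...,0]-x)<.025)&(abs(X[...,1]-y)<.025)
        row.append("%4d"%(1000*np.nanmax(X[m][:,2])) if m.any() else "  . ")
    print("%.2f"%x," ".join(row))
plan([.574,-.077,.25],90)
E
```

```text
0.20 -765 -284 -279 -274 -276 -284 -768 -767 -768 -761 -758 -764 -767 -768 -765 -765 -766 -762 -766 -767 -768 -763 -769 -769
0.25 -768 -766 -736 -664 -766 -767 -767 -764 -767 -770 -766 -768 -768 -761 -766 -767 -771 -766 -766 -766 -765 -770 -767 -764
0.30 -767 -769 -728 -678 -767 -766  -84  -80  -83  -81 -769 -763 -764 -766  -77  -74 -140 -386 -465 -765 -768 -769  -87  -74
0.35 -771 -766 -774    5   74   82   86   84   84    5   18   19    5    4    6   16    4    6    6    5   19   26   21   19
0.40   .    .    .     8   91  137  139  141  141    7   19   20    7   12    8   16   13   88   89   87   21   30   26   34
0.45   .    .    .     6  153  193  199  554  554   11    7    5    8   10    5    7    6   89  173   87   25   29   26   32
0.50   .    .    .     2  226  229  231  596  636  135   11    5   53  105   97   21    7    6    9    7  305  306  305  306
0.55   .    .    .    .   225  230  232  405  645  570   12    7  111  128  131   33    6    7    9   10  319  318  319  312
0.60   .    .    .    .    .   231  293  406  645  566    7    8  109  126  132   55    5    7  119 
[... 320 characters left out ...]
 582  174    5    5   93  105   93   28    8    5   36   39  372  369  365  362
0.80   .    .    .    .    .    .    .    .   503  172   95    5  139  138  138   23    6    5   34    6  358  366  365  362
0.85   .    .    .    .    .    .    .    .   421  173    7   11  139  138  138   22   52   54   53   54  355  366  366  366
0.90   .    .    .    .    .    .    .    .   206    6    6    6    5    4    6    5   53   55   54   55  306  366  368  369
  opt 0 [-24.9  -0.1  -0. ]
  opt 180 [ 1.551e+02 -0.000e+00  1.000e-01]
pos [0.2626 0.5669 0.2307] jaw 65.1 xaxis [-0.    -0.001 -1.   ] j7 -0.09 F [-0.4 -0.5 -0.2] grip 1.001 t 0.15
ROT [-24.9  -0.1  -0. ] SHIFT [ -18.8 -553.2 -453.4] dist 715
```

Run:
```python
from h import *
for n in("top","scene"):
    c=dict(np.load(f"pics/{n}0.npz")); X=cloud(c)
    for y in np.arange(.6,-.0,-.05):
      for lo,hi in((.15,.25),(.25,.4),(.4,.9)):
        m=(abs(X[...,1]-y)<.025)&(X[...,2]>lo)&(X[...,2]<hi)&(X[...,0]>.28)
        if m.any(): print(n,round(y,2),lo,"minx",round(X[m][:,0].min(),3),m.sum())
```

```text
top 0.4 0.15 minx 0.448 14
top 0.35 0.15 minx 0.435 1183
top 0.3 0.15 minx 0.434 1873
top 0.3 0.25 minx 0.588 44
top 0.25 0.15 minx 0.431 2797
top 0.25 0.25 minx 0.498 1423
top 0.25 0.4 minx 0.465 821
top 0.2 0.15 minx 0.434 5241
top 0.2 0.25 minx 0.571 2826
top 0.2 0.4 minx 0.465 12799
top 0.15 0.15 minx 0.748 52
top 0.15 0.25 minx 0.604 130
top 0.15 0.4 minx 0.549 682
top 0.1 0.15 minx 0.997 7
top 0.05 0.15 minx 0.995 24
scene 0.4 0.15 minx 0.557 133
scene 0.35 0.15 minx 0.49 4463
scene 0.3 0.15 minx 0.444 6049
scene 0.3 0.25 minx 0.569 2959
scene 0.3 0.4 minx 0.421 4175
scene 0.25 0.15 minx 0.432 6011
scene 0.25 0.25 minx 0.498 1908
scene 0.25 0.4 minx 0.421 7671
scene 0.2 0.15 minx 0.434 5742
scene 0.2 0.25 minx 0.603 194
scene 0.2 0.4 minx 0.464 8530
scene 0.15 0.25 minx 0.603 256
scene 0.15 0.4 minx 0.546 508
```

Run:
```python
from h import *
for p in([.30,.42,.26],[.345,.2,.26],[.41,.05,.26],[.5,-.05,.25],[.574,-.077,.25]): plan(p)
```

```text
pos [0.2626 0.5669 0.2307] jaw 65.1 xaxis [-0.    -0.001 -1.   ] j7 -0.09 F [-0.4 -0.5 -0.2] grip 1.001 t 0.15
ROT [0. 0. 0.] SHIFT [ -29.2  -95.7 -117.6] dist 154
pos [0.2626 0.5669 0.2307] jaw 65.1 xaxis [-0.    -0.001 -1.   ] j7 -0.09 F [-0.4 -0.5 -0.2] grip 1.001 t 0.15
ROT [0. 0. 0.] SHIFT [ -29.  -229.  -298.3] dist 377
pos [0.2626 0.5669 0.2307] jaw 65.1 xaxis [-0.    -0.001 -1.   ] j7 -0.09 F [-0.4 -0.5 -0.2] grip 1.001 t 0.15
ROT [0. 0. 0.] SHIFT [ -28.8 -351.  -407.1] dist 538
pos [0.2626 0.5669 0.2307] jaw 65.1 xaxis [-0.    -0.001 -1.   ] j7 -0.09 F [-0.4 -0.5 -0.2] grip 1.001 t 0.15
ROT [0. 0. 0.] SHIFT [ -18.8 -474.7 -460. ] dist 661
pos [0.2626 0.5669 0.2307] jaw 65.1 xaxis [-0.    -0.001 -1.   ] j7 -0.09 F [-0.4 -0.5 -0.2] grip 1.001 t 0.15
ROT [0. 0. 0.] SHIFT [ -18.8 -553.2 -453.4] dist 715
```

```bash
python3 -m inch '[[[0,0,0],[-15,-32,-39],0],[[0,0,0],[-29,-64,-78],0],[[0,0,0],[-29,-96,-118],0],[[0,0,0],[-29,-130,-163],0],[[0,0,0],[-29,-163,-208],0],[[0,0,0],[-29,-196,-253],0],[[0,0,0],[-29,-229,-298],0],[[0,0,0],[-29,-229,-298],0]]'
```

```text
clock: 1.15
position: [0.346, 0.1968, 0.2603]
ee_rot: [-0.379, 0.597, 0.379, 0.597]
ft_force: [0.0, 1.2, -0.7]
grip_width: 1.0
```

Run:
```python
from h import *
for p in([.41,.05,.26],[.5,-.05,.26]): plan(p)
plan([.574,-.077,.25],90)
```

```text
pos [0.346  0.1968 0.2603] jaw 64.8 xaxis [-0. -0. -1.] j7 0.46 F [ 0.   1.2 -0.7] grip 1.0 t 1.15
ROT [0. 0. 0.] SHIFT [   0.3 -120.4 -105.6] dist 160
pos [0.346  0.1968 0.2603] jaw 64.8 xaxis [-0. -0. -1.] j7 0.46 F [ 0.   1.2 -0.7] grip 1.0 t 1.15
ROT [0. 0. 0.] SHIFT [   0.3 -244.4 -157.8] dist 291
  opt 0 [-25.2  -0.   -0. ]
  opt 180 [154.8  -0.    0. ]
pos [0.346  0.1968 0.2603] jaw 64.8 xaxis [-0. -0. -1.] j7 0.46 F [ 0.   1.2 -0.7] grip 1.0 t 1.15
ROT [-25.2  -0.   -0. ] SHIFT [  10.3 -322.8 -150.7] dist 356
```

```bash
python3 -m inch '[[[-4,0,0],[0,-40,-35],0],[[-9,0,0],[0,-80,-70],0],[[-14,0,0],[0,-120,-106],0],[[-19,0,0],[0,-160,-123],0],[[-25,0,0],[0,-205,-142],0],[[-25.2,0,0],[0,-244,-158],0],[[-25.2,0,0],[0,-244,-158],0]]'
python3 - <<'E'
from h import *
c=shot("wrist","w1"); print(c["intrinsics"][0],np.round(c["W"],3))
plan([.574,-.077,.2],90)
E
```

```text
clock: 2.02
position: [0.5007, -0.0516, 0.2598]
ee_rot: [-0.5, 0.501, 0.499, 0.5]
ft_force: [-0.1, 0.7, -0.3]
grip_width: 1.0
[319.74876629   0.         274.60316399] [[ 0.003  0.95   0.314  0.42 ]
 [ 1.    -0.002 -0.003 -0.052]
 [-0.002  0.314 -0.95   0.403]
 [ 0.     0.     0.     1.   ]]
  opt 0 [-0.1 -0.1 -0.1]
  opt 180 [ 1.799e+02 -1.000e-01  1.000e-01]
pos [ 0.4999 -0.0501  0.2598] jaw 89.9 xaxis [-0.001 -0.001 -1.   ] j7 1.6 F [-0.1  0.3 -0.4] grip 0.999 t 2.075
ROT [-0.1 -0.1 -0.1] SHIFT [ 59.7 -74.2 -26.7] dist 99
```

View pics/w1.png

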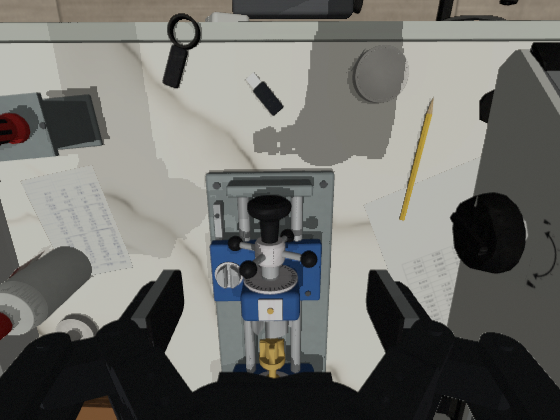

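Run:
```python
from h import *
c=dict(np.load("pics/w1.npz")); X=cloud(c); px=c["pixels"].astype(int)
roi=(X[...,0]>.48)&(X[...,0]<.62)&(X[...,1]>-.14)&(X[...,1]<.02)
blk=roi&(px.sum(-1)<130)&(X[...,2]>.03)
n_,lab,st,ce=cv2.connectedComponentsWithStats(blk.astype(np.uint8))
for i in range(1,n_):
    if st[i,4]>15:
        m=lab==i;P=X[m]
        # sphere centre: fit radius 9
        from scipy.optimize import least_squares
        f=least_squares(lambda q:np.linalg.norm(P-q,axis=1)-.009,np.median(P,0)-[0,0,.006],loss="soft_l1",f_scale=.001)
        print(np.round(ce[i]),st[i,4],np.round(np.median(P,0),4),P.min(0).round(3),P.max(0).round(3),"c",f.x.round(4),f.cost)
m=(X[...,0]>.55)&(X[...,0]<.68)&(X[...,1]<-.085)&(X[...,1]>-.13)&(X[...,2]>.055)&(X[...,2]<.075)
P=X[m];print("lock",len(P),cv2.minEnclosingCircle(P[:,:2].astype(np.float32)*1000),np.median(P[:,2]))
m=(X[...,0]>.45)&(X[...,0]<.53)&(X[...,1]<-.0)&(X[...,1]>-.13)&(X[...,2]>.022)&(X[...,2]<.06); P=X[m];print("endplate",P.min(0),P.max(0))
m=(X[...,0]>.48)&(X[...,0]<.55)&(abs(X[...,1]+.057)<.03)&(X[...,2]>.07)&(px.sum(-1)<130); P=X[m];print("knob",P.min(0),P.max(0))
v0,u0=220,190
cv2.imwrite("pics/w1z.png",cv2.resize(c["pixels"][190:340,195:345,::-1],None,fx=4,fy=4,interpolation=cv2.INTER_CUBIC))
```

```text
[269. 214.] 1322 [ 0.5234 -0.0587  0.091 ] [ 0.515 -0.082  0.049] [ 0.562 -0.037  0.105] c [ 0.5268 -0.0588  0.0933] 0.011152776518462975
[296. 238.] 250 [ 0.5791 -0.033   0.0457] [ 0.566 -0.046  0.037] [0.584 0.002 0.053] c [ 0.5742 -0.0264  0.0445] 0.0012056095668411687
[230. 243.] 228 [ 0.5755 -0.1019  0.0636] [ 0.566 -0.13   0.039] [ 0.588 -0.092  0.07 ] c [ 0.5758 -0.1022  0.0585] 0.0010210376686329717
[252. 241.] 24 [ 0.5804 -0.0807  0.0441] [ 0.572 -0.087  0.039] [ 0.581 -0.077  0.068] c [ 0.5724 -0.0815  0.0454] 1.6036482788294172e-05
[308. 259.] 222 [ 0.5715 -0.0183  0.1073] [ 0.566 -0.026  0.052] [ 0.61  -0.01   0.111] c [ 0.5749 -0.0177  0.1011] 0.0001603728979646985
[248. 269.] 259 [ 0.5722 -0.0787  0.127 ] [ 0.566 -0.097  0.057] [ 0.615 -0.071  0.131] c [ 0.5755 -0.0795  0.1211] 0.0003000603077618603
[276. 374.] 39454 [ 0.4892 -0.0516  0.3346] [ 0.48  -0.127  0.273] [0.514 0.02  0.355] c [ 0.4895 -0.0518  0.335 ] 1.422339366282199
[245. 290.] 58 [ 0.6112 -0.0856  0.1035] [ 0.61  -0.089  0.086] [ 0.615 -0.077  0.108] c [ 0.6182 -0.0824  0.1016] 3.78279991514712e-05
[295. 289.] 65 [ 0.6108 -0.0299  0.1035] [ 0.609 -0.039  0.082] [ 0.616 -0.026  0.109] c [ 0.6173 -0.0338  0.1002] 7.326450751490233e-05
lock 606 ((600.5570068359375, -104.79375457763672), 35.05760192871094) 0.0625235346785146
endplate [ 0.50743965 -0.10877706  0.02214956] [ 0.52984989 -0.00991175  0.05293331]
knob [ 0.48006718 -0.08699493  0.07002256] [ 0.54993261 -0.02700519  0.35510929]
```

View pics/w1z.png

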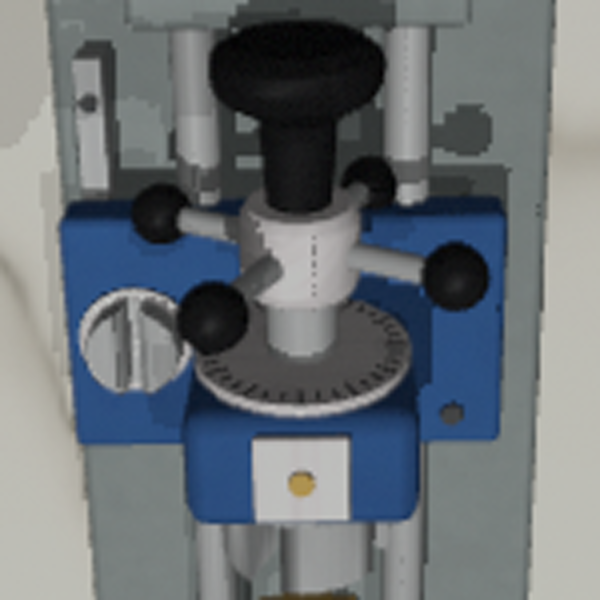

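```bash
python3 - <<'E'
from h import *
plan([.575,-.0793,.17],90)
plan([.575,-.0793,.106],90)
E
python3 -m inch '[[[0,0,0],[0,-37,-14],0.5],[[0,0,0],[40,-74,-28],0.5],[[0,0,0],[90,-75,-29],0.5],[[0,0,0],[90,-75,-29],0.5]]'
python3 - <<'E'
from h import *
plan([.575,-.0793,.106],90)
E
```

```text
opt 0 [-0.1 -0.1 -0.1]
  opt 180 [ 1.799e+02 -1.000e-01  1.000e-01]
pos [ 0.4999 -0.0501  0.2598] jaw 89.9 xaxis [-0.001 -0.001 -1.   ] j7 1.6 F [-0.1  0.3 -0.4] grip 0.999 t 2.075
ROT [-0.1 -0.1 -0.1] SHIFT [ 89.7 -75.2 -29. ] dist 121
  opt 0 [-0.1 -0.1 -0.1]
  opt 180 [ 1.799e+02 -1.000e-01  1.000e-01]
pos [ 0.4999 -0.0501  0.2598] jaw 89.9 xaxis [-0.001 -0.001 -1.   ] j7 1.6 F [-0.1  0.3 -0.4] grip 0.999 t 2.075
ROT [-0.1 -0.1 -0.1] SHIFT [153.7 -75.3 -28.9] dist 174
clock: 2.58
position: [0.5724, -0.0775, 0.1664]
ee_rot: [-0.498, 0.502, 0.502, 0.497]
ft_force: [0.1, 0.4, 0.1]
grip_width: 0.498
  opt 0 [ 0.  -0.1 -0.5]
  opt 180 [-1.8e+02  8.0e-01 -1.0e-01]
pos [ 0.5724 -0.0775  0.1664] jaw 90.0 xaxis [-0.009 -0.001 -1.   ] j7 1.81 F [0.1 0.4 0.1] grip 0.498 t 2.575
ROT [ 0.  -0.1 -0.5] SHIFT [60.4 -3.1 -1.7] dist 60
```

```bash
python3 -m inch '[[[0,0,-0.5],[30,-3,-1.7],0.5],[[0,0,-0.5],[60,-3,-1.7],0.5],[[0,0,-0.5],[60,-3,-1.7],0.5],[[0,0,-0.5],[60,-3,-1.7],0.75],[[0,0,-0.5],[60,-3,-1.7],0.85],[[0,0,-0.5],[60,-3,-1.7],0.85]]' 20
python3 - <<'E'
from h import *
c=shot("wrist","w2")
plan([.575,-.0598,.111],90)
E
```

```text
clock: 3.32
position: [0.5762, -0.079, 0.1088]
ee_rot: [0.501, -0.499, -0.499, -0.501]
ft_force: [-2.4, 0.9, 8.5]
grip_width: 0.195
  opt 0 [ 0.  -0.   0.2]
  opt 180 [-180.    -0.3   -0. ]
pos [ 0.5762 -0.079   0.1087] jaw 90.0 xaxis [ 0.003 -0.    -1.   ] j7 1.85 F [-1.5  2.   8.5] grip 0.197 t 3.375
ROT [ 0.  -0.   0.2] SHIFT [-2.3  1.2 19.2] dist 19
```

View pics/w2.png

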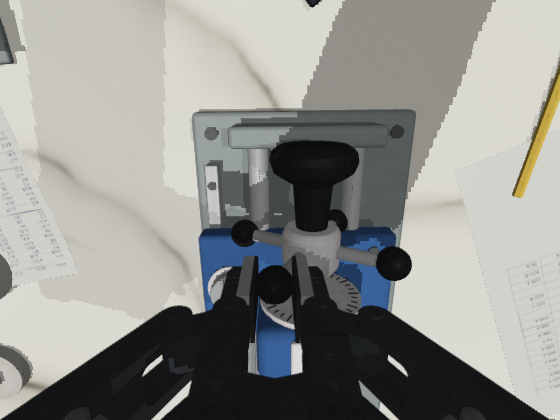

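```bash
python3 -m inch '[[[0,0,0],[-2,1,5],0.85],[[0,0,0],[-3.5,1,10],0.85],[[0,0,0],[-4.5,1,15],0.85],[[0,0,0],[-5,1,19.2],0.85],[[0,0,0],[-5,1,19.2],0.85],[[0,0,0],[-5,1,19.2],0.85]]' 20
python3 - <<'E'
from h import *
c=shot("wrist","w3")
plan([.575,-.0598,.111],90)
E
```

```text
clock: 4.12
position: [0.5761, -0.0614, 0.1157]
ee_rot: [0.502, -0.499, -0.498, -0.501]
ft_force: [-0.7, -5.8, 8.7]
grip_width: 0.189
  opt 0 [-0.1 -0.1  0.3]
  opt 180 [179.9   0.5   0.2]
pos [ 0.5761 -0.0614  0.1157] jaw 89.9 xaxis [ 0.006 -0.002 -1.   ] j7 1.81 F [-1.5 -5.3  9.5] grip 0.186 t 4.175
ROT [-0.1 -0.1  0.3] SHIFT [4.7 1.1 1.6] dist 5
```

View pics/w3.png

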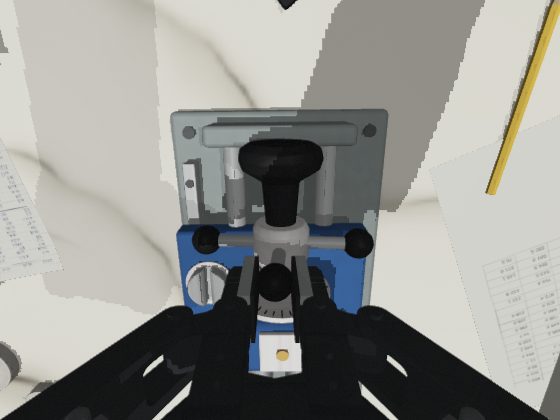

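```bash
cat >> h.py <<'E'
from scipy.optimize import least_squares
def balls(c,uv):
    X=cloud(c);px=c["pixels"].astype(int);out=[]
    for u,v in uv:
        s=np.s_[v-8:v+9,u-8:u+9]; P=X[s][px[s].sum(-1)<130]; P=P[abs(P[:,2]-np.nanmedian(P[:,2]))<.015]
        f=least_squares(lambda q:np.linalg.norm(P-q,axis=1)-.009,np.median(P,0)-[0,0,.006],loss="soft_l1",f_scale=.001)
        out.append(f.x); print(u,v,len(P),f.x.round(4),f.cost)
    return out
E
python3 - <<'E'
from h import *
c=dict(np.load("pics/w3.npz")); b=balls(c,[(206,240),(358,243)]); d=b[1]-b[0]
print("roll",np.arctan2(d[2],d[1]),"yaw",np.arctan2(-d[0],d[1]),"mid",(b[0]+b[1])/2,np.linalg.norm(d))
E
```

```text
206 240 288 [ 0.5755 -0.1044  0.0766] 3.427592684493048e-05
358 243 288 [ 0.5748 -0.013   0.0838] 4.098645374455269e-05
roll 0.07932742683981658 yaw 0.006894990949827593 mid [ 0.57514543 -0.05870275  0.08019734] 0.09167518388000445
```

```bash
python3 -m inch '[[[0,0,0],[0,1,2.5],0.85],[[0,0,0],[0,1,5],0.85],[[0,0,0],[0,1,5],0.85],[[0,0,0],[0,1,5],0.85]]' 20
python3 - <<'E'
from h import *
c=shot("wrist","w4"); b=balls(c,[(204,240),(353,240)]); d=b[1]-b[0]
print("roll",np.arctan2(d[2],d[1]),"yaw",np.arctan2(-d[0],d[1]),"mid",(b[0]+b[1])/2,np.linalg.norm(d))
plan([.575,-.0598,.2],90)
E
```

```text
clock: 4.68
position: [0.5753, -0.0576, 0.1167]
ee_rot: [0.502, -0.499, -0.497, -0.501]
ft_force: [-0.1, -5.1, 4.1]
grip_width: 0.189
204 240 261 [ 0.5749 -0.1046  0.0804] 3.42270367955839e-05
353 240 289 [ 0.574  -0.0128  0.08  ] 4.042039020247227e-05
roll -0.004664758942452008 yaw 0.0094244457753803 mid [ 0.57443325 -0.05873732  0.08020174] 0.09178333624694858
  opt 0 [-0.1 -0.2  0.4]
  opt 180 [179.9   0.6   0.3]
pos [ 0.5753 -0.0575  0.1167] jaw 89.9 xaxis [ 0.007 -0.003 -1.   ] j7 1.8 F [-1.1 -5.2  3.7] grip 0.188 t 4.725
ROT [-0.1 -0.2  0.4] SHIFT [-83.3  -0.3  -2.5] dist 83
```

View pics/w4.png

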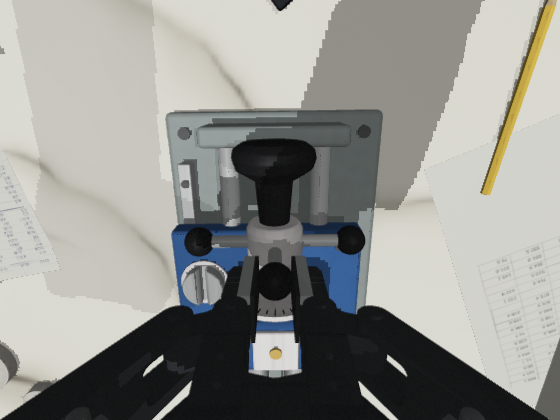

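```bash
python3 -m inch '[[[0,0,0],[0,0,0],0.6],[[0,0,0],[0,0,0],0.6],[[0,0,0],[-40,0,0],0.6],[[0,0,0],[-85,0,0],0.9],[[0,0,0],[-85,50,0],1],[[0,0,0],[-85,95,0],1],[[0,0,0],[-85,95,0],1]]' 30
python3 - <<'E'
from h import *
c=shot("wrist","w5")
plan([.48,-.059,.068],90)
E
```

```text
clock: 5.6
position: [0.4775, -0.0566, 0.2012]
ee_rot: [-0.501, 0.498, 0.498, 0.502]
ft_force: [0.8, -0.3, 0.4]
grip_width: 0.002
  opt 0 [-0.  -0.   0.5]
  opt 180 [180.    0.7   0. ]
pos [ 0.4792 -0.0563  0.2014] jaw 90.0 xaxis [ 0.008 -0.    -1.   ] j7 1.61 F [ 0.2  0.4 -0.1] grip 0.001 t 5.65
ROT [-0.  -0.   0.5] SHIFT [133.4   0.2  -2.6] dist 133
```

View pics/w5.png

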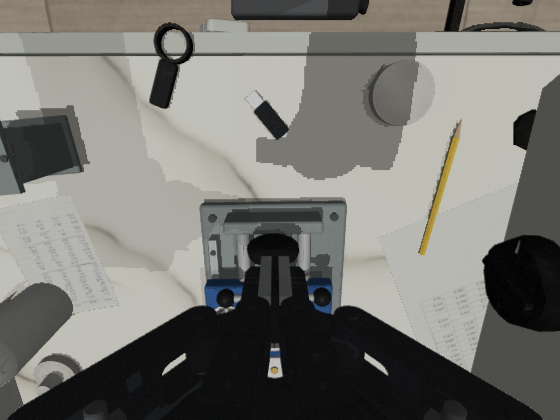

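```bash
python3 -m inch '[[[0,0,0.5],[60,2,-2.6],1],[[0,0,0.5],[120,2,-2.6],1],[[0,0,0.5],[130,0,-2.6],1],[[0,0,0.5],[130,0,-2.6],1]]' 60
python3 -m inch '[[[0,0,0],[0,-15,0],1],[[0,0,0],[0,-25,0],1],[[0,0,0],[0,-35,0],1],[[0,0,0],[0,-45,0],1],[[0,0,0],[0,-45,0],1]]'
```

```text
clock: 6.15
position: [0.4812, -0.0593, 0.0722]
ee_rot: [-0.5, 0.501, 0.5, 0.5]
ft_force: [-1.1, -0.3, 0.2]
grip_width: -0.003
clock: 6.78
position: [0.5273, -0.0594, 0.0724]
ee_rot: [-0.501, 0.501, 0.499, 0.5]
ft_force: [0.3, -0.6, 0.1]
grip_width: 0.0
```

```bash
python3 -m inch '[[[0,0,0],[0,-8,0],1],[[0,0,0],[0,-16,0],1],[[0,0,0],[0,-22,0],1],[[0,0,0],[0,-28,0],1]]'
python3 - <<'E'
from h import *
c=shot("scene","s1"); cv2.imwrite("pics/s1z.png",cv2.resize(c["pixels"][150:310,110:320,::-1],None,fx=3.7,fy=3.7,interpolation=cv2.INTER_CUBIC))
plan([.57,-.0585,.072],90)
E
```

```text
clock: 7.28
position: [0.5499, -0.0595, 0.0717]
ee_rot: [-0.496, 0.504, 0.503, 0.497]
ft_force: [-53.0, 3.7, 44.3]
grip_width: -0.001
  opt 0 [-0.1 -0.  -0.8]
  opt 180 [179.9  -1.2   0. ]
pos [ 0.5497 -0.0596  0.0716] jaw 89.9 xaxis [-0.014 -0.    -1.   ] j7 1.84 F [-34.    2.3  22.7] grip 0.001 t 7.325
ROT [-0.1 -0.  -0.8] SHIFT [ -0.7 -20.2   1.1] dist 20
```

View pics/s1z.png

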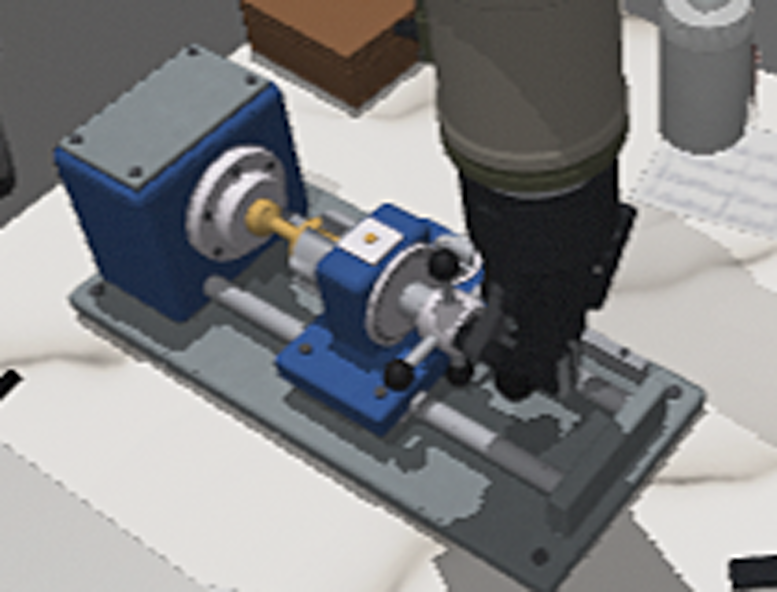

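```bash
python3 -m inch '[[[0,0,0],[0,8,0],1],[[0,0,0],[0,30,0],1],[[0,0,0],[-50,45,0],1],[[0,0,0],[-120,40,0],0.6],[[0,0,0],[-140,40,0],0],[[0,0,0],[-140,40,0],0]]'
python3 - <<'E'
from h import *
c=shot("wrist","w6")
plan([.5,-.0585,.2],90)
E
```

```text
clock: 8.07
position: [0.5136, -0.0594, 0.2147]
ee_rot: [-0.497, 0.502, 0.502, 0.499]
ft_force: [0.2, 0.8, -0.7]
grip_width: 0.631
  opt 0 [-0.1  0.  -0.6]
  opt 180 [ 1.799e+02 -1.000e+00 -1.000e-01]
pos [ 0.5126 -0.0593  0.2129] jaw 89.9 xaxis [-0.011  0.001 -1.   ] j7 1.68 F [-1.5  0.3 -1.4] grip 0.723 t 8.125
ROT [-0.1  0.  -0.6] SHIFT [13.1 12.5  0.7] dist 18
```

View pics/w6.png

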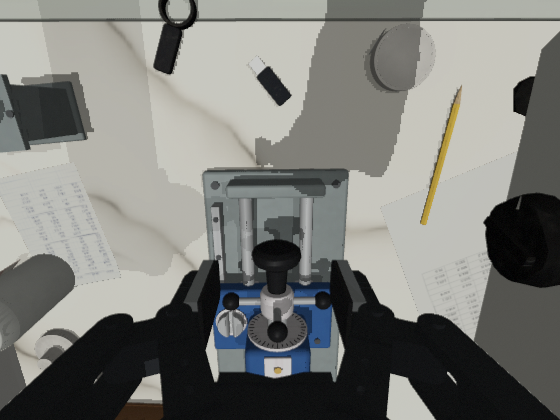

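Run:
```python
from h import *
c=dict(np.load("pics/w6.npz")); b=balls(c,[(231,300),(322,300),(278,330)]); d=b[1]-b[0]
print("roll",np.arctan2(d[2],d[1]),"mid",(b[0]+b[1])/2,np.linalg.norm(d))
X=cloud(c); px=c["pixels"].astype(int)
m=(abs(X[...,1]+.058)<.03)&(X[...,2]>.06)&(X[...,2]<.11)&(X[...,0]>.5)&(X[...,0]<.62)&(px.sum(-1)<130); P=X[m];print("knob minx",np.percentile(P[:,0],[0,1,5]))
c0=shot("scene","s2"); cv2.imwrite("pics/s2z.png",cv2.resize(c0["pixels"][150:310,110:320,::-1],None,fx=3.7,fy=3.7,interpolation=cv2.INTER_CUBIC))
```

```text
231 300 226 [ 0.621  -0.1041  0.0802] 2.5591713554000313e-05
322 300 223 [ 0.6199 -0.0123  0.0801] 2.954006967235026e-05
278 330 263 [ 0.6205 -0.0581  0.1263] 3.740523110281747e-05
roll -0.0008088273574287812 mid [ 0.62047601 -0.05821482  0.08014233] 0.09178473872669572
knob minx [0.55962641 0.56016682 0.56044584]
```

View pics/s2z.png

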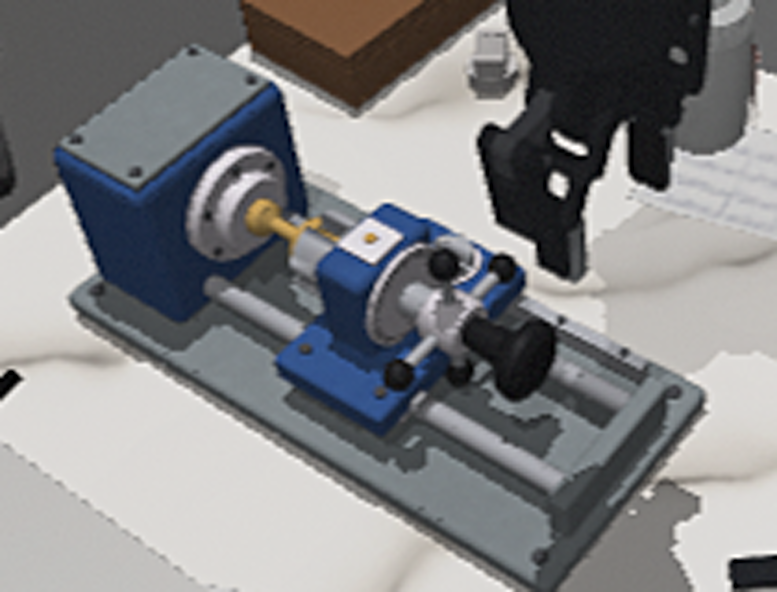

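```bash
python3 -m inch '[[[0,0,0],[-50,-40,0],0],[[0,0,0],[-60,-95,0],0],[[0,0,0],[-60,-145,0],0],[[0,0,0],[-60,-190,0],0],[[0,0,0],[-60,-190,0],0]]'
python3 - <<'E'
from h import *
c=shot("wrist","w7")
cv2.imwrite("pics/w7z.png",cv2.resize(c["pixels"][150:400,150:400,::-1],None,fx=2.4,fy=2.4,interpolation=cv2.INTER_CUBIC))
E
```

```text
clock: 8.8
position: [0.704, -0.0593, 0.2645]
ee_rot: [-0.496, 0.505, 0.504, 0.495]
ft_force: [0.1, -0.1, -1.4]
grip_width: 1.003
```

View pics/w7z.png

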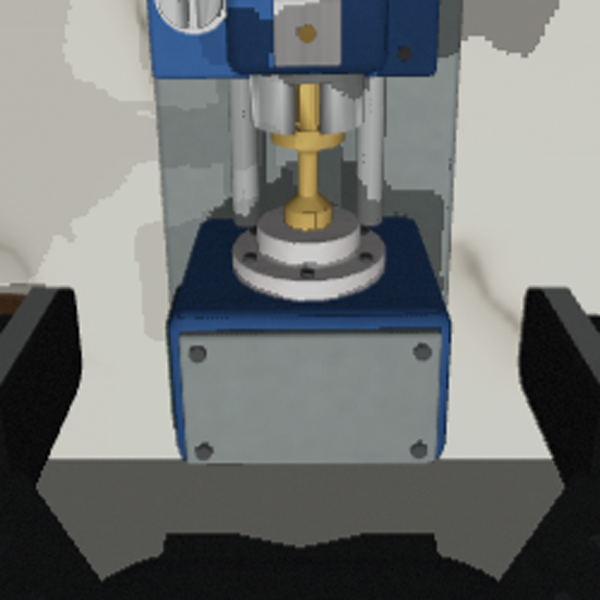

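Run:
```python
from h import *
c=dict(np.load("pics/w7.npz")); X=cloud(c)
cv2.imwrite("pics/w7y.png",cv2.resize(c["pixels"][175:260,235:320,::-1],None,fx=7,fy=7,interpolation=cv2.INTER_CUBIC))
for u in (258,262,266,278,290,296):
    print(u,[(v,X[v,u].round(4)[[0,2]].tolist(),c["pixels"][v,u].tolist()) for v in range(196,216,2)])
c=dict(np.load("pics/top0.npz"))
```

```text
258 [(196, [0.7097, 0.0956], [135, 137, 137]), (198, [0.712, 0.0949], [138, 140, 140]), (200, [0.7139, 0.0953], [138, 141, 140]), (202, [0.7159, 0.0958], [132, 133, 133]), (204, [0.7408, 0.0187], [84, 89, 88]), (206, [0.7434, 0.0188], [76, 81, 79]), (208, [0.7464, 0.0178], [78, 82, 81]), (210, [0.7489, 0.0184], [75, 80, 80]), (212, [0.7515, 0.0187], [76, 80, 79]), (214, [0.754, 0.0194], [76, 81, 80])]
262 [(196, [0.7084, 0.1001], [146, 149, 147]), (198, [0.7106, 0.0999], [147, 149, 149]), (200, [0.7129, 0.0989], [148, 149, 148]), (202, [0.7149, 0.0995], [138, 139, 139]), (204, [0.7169, 0.0997], [136, 137, 137]), (206, [0.7431, 0.0199], [108, 110, 103]), (208, [0.746, 0.019], [115, 121, 119]), (210, [0.7493, 0.0172], [116, 123, 121]), (212, [0.7517, 0.018], [115, 123, 121]), (214, [0.7546, 0.0174], [117, 124, 123])]
266 [(196, [0.708, 0.1019], [169, 170, 170]), (198, [0.7097, 0.1029], [166, 168, 167]), (200, [0.7114, 0.1044], [164, 165, 165]), (202, [0.714, 0.1024], [161, 163, 162]), (204, [0.7164, 0.1015], [147, 149, 148]), (206, [0.7221, 0.0895], [141, 121, 77]), (208, [0.7237, 0.09
[... 693 characters left out ...]
0.7141, 0.1023], [159, 161, 160]), (204, [0.7161, 0.1024], [157, 160, 159]), (206, [0.7219, 0.0902], [148, 126, 77]), (208, [0.7242, 0.0898], [144, 120, 64]), (210, [0.7488, 0.0185], [119, 104, 68]), (212, [0.7515, 0.0187], [77, 82, 82]), (214, [0.7542, 0.0186], [77, 81, 80])]
296 [(196, [0.7096, 0.0959], [136, 137, 136]), (198, [0.7117, 0.096], [135, 137, 137]), (200, [0.7134, 0.0975], [137, 138, 138]), (202, [0.7157, 0.0966], [137, 138, 138]), (204, [0.741, 0.0181], [119, 126, 125]), (206, [0.7438, 0.0176], [114, 121, 120]), (208, [0.7465, 0.0174], [114, 121, 121]), (210, [0.7489, 0.0185], [113, 121, 119]), (212, [0.7518, 0.0179], [114, 120, 120]), (214, [0.7541, 0.0191], [115, 122, 121])]
```

View pics/w7y.png

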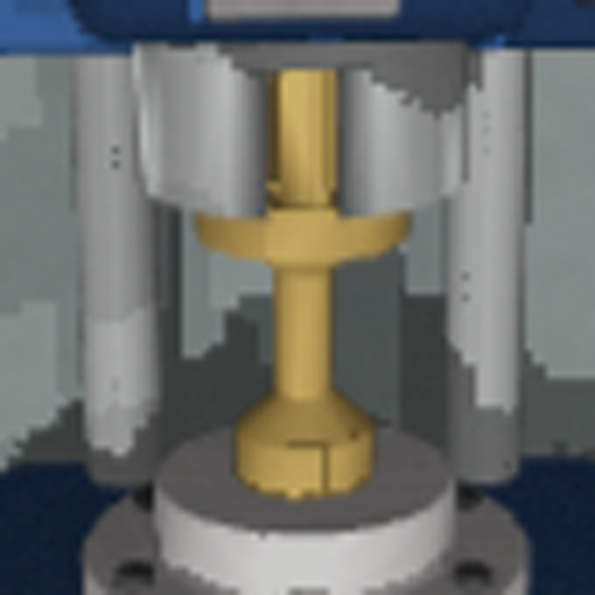

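The wheel has stayed aligned (roll ≈ 0). In the close-up the hub face sits against the brass shoulder (crop px (300,205)), so the carriage is home. Next is the driver.

Run:
```python
from h import *
plan([.57,-.18,.27]); plan([.44,-.30,.27],60)
c=dict(np.load("pics/top0.npz")); X=cloud(c)
m=(X[...,2]>.2)&(X[...,1]<-.2)&(X[...,0]<.95); P=X[m]; print("unit",P.min(0),P.max(0))
```

```text
pos [ 0.7028 -0.06    0.266 ] jaw 89.9 xaxis [-0.017 -0.001 -1.   ] j7 1.83 F [ 0.2 -0.3  0.1] grip 1.004 t 8.85
ROT [0. 0. 0.] SHIFT [  -1.5  132.7 -120.3] dist 179
  opt 0 [29.9 -0.3 -0.9]
  opt 180 [-150.1    1.2   -0.5]
pos [ 0.7028 -0.06    0.266 ] jaw 89.9 xaxis [-0.017 -0.001 -1.   ] j7 1.83 F [ 0.2 -0.3  0.1] grip 1.004 t 8.85
ROT [29.9 -0.3 -0.9] SHIFT [   0.9  262.4 -240.5] dist 356
unit [ 0.4926968  -0.72007434  0.20002316] [ 0.92050491 -0.38834777  0.37216335]
```

```bash
python3 -m inch '[[[5,0,-0.9],[0,44,-40],0],[[10,0,-0.9],[0,88,-80],0],[[15,0,-0.9],[0,132,-120],0],[[20,0,-0.9],[0,176,-160],0],[[25,0,-0.9],[0,220,-200],0],[[30,0,-0.9],[0,262,-240],0],[[30,0,-0.9],[0,262,-240],0],[[30,0,-0.9],[0,262,-240],0]]'
python3 - <<'E'
from h import *
c=shot("wrist","w8")
X=cloud(c);px=c["pixels"].astype(int)
S=(X[...,0]>.38)&(X[...,0]<.5)&(X[...,1]>-.36)&(X[...,1]<-.23)
m=S&(px[...,0]>2*px[...,1])&(px[...,0]>60)&(X[...,2]>.09)
P=X[m]; print(len(P),P.min(0),P.max(0))
T=P[P[:,2]>.165]; print("top",len(T),T.mean(0),T.min(0),T.max(0))
m=S&(abs(X[...,2]-.085)<.006); r=cv2.minAreaRect(X[m][:,:2].astype(np.float32)*1000);print(r)
plan([.44,-.3,.27],60)
E
```

```text
clock: 9.85
position: [0.4401, -0.2987, 0.2705]
ee_rot: [-0.354, 0.614, 0.352, 0.612]
ft_force: [0.3, 0.7, -0.2]
grip_width: 1.001
1044 [ 0.42749114 -0.31426431  0.09128702] [ 0.45353983 -0.28098115  0.34400912]
top 576 [ 0.4406169  -0.30235734  0.16906164] [ 0.43018145 -0.31426431  0.16500211] [ 0.45284407 -0.28098115  0.34400912]
((441.8832092285156, -303.0721435546875), (60.406497955322266, 60.097991943359375), 5.157105445861816)
  opt 0 [ 0.  -0.3  0. ]
  opt 180 [-1.8e+02 -1.0e-01 -4.0e-01]
pos [ 0.4407 -0.2983  0.2705] jaw 60.0 xaxis [-0.002 -0.004 -1.   ] j7 1.68 F [-0.5  0.7 -1. ] grip 0.998 t 9.9
ROT [ 0.  -0.3  0. ] SHIFT [ 0.5 -0.3 -1.8] dist 2
```

View pics/w8.png

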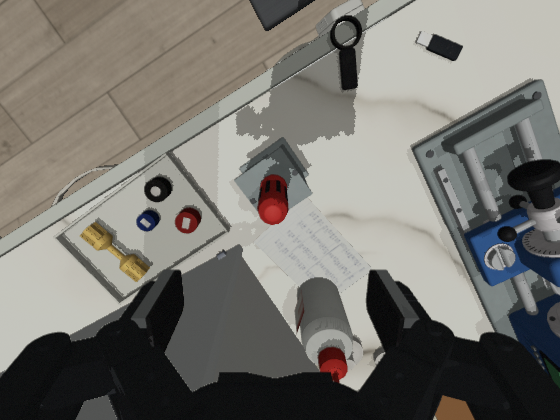

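```bash
python3 - <<'E'
from h import *
plan([.441,-.3025,.110],60)
E
python3 -m inch '[[[0,0,0],[50,-2,-3.5],0],[[0,0,0],[100,-2,-3.5],0],[[0,0,0],[150,-2,-3.5],0],[[0,0,0],[160,-2,-3.5],0],[[0,0,0],[160,-2,-3.5],0]]'
python3 - <<'E'
from h import *
plan([.441,-.3025,.110],60)
E
```

```text
opt 0 [ 0.  -0.3  0. ]
  opt 180 [-1.8e+02 -1.0e-01 -4.0e-01]
pos [ 0.4407 -0.2983  0.2705] jaw 60.0 xaxis [-0.002 -0.004 -1.   ] j7 1.68 F [-0.5  0.7 -1. ] grip 0.998 t 9.9
ROT [ 0.  -0.3  0. ] SHIFT [160.5  -2.3  -2.8] dist 161
clock: 10.52
position: [0.4408, -0.3028, 0.111]
ee_rot: [-0.355, 0.614, 0.353, 0.611]
ft_force: [-0.6, -0.7, 0.9]
grip_width: 0.997
  opt 0 [ 0.1 -0.3  0. ]
  opt 180 [-179.9   -0.    -0.5]
pos [ 0.4408 -0.3028  0.111 ] jaw 60.1 xaxis [-0.002 -0.005 -1.   ] j7 1.84 F [-0.6 -0.7  0.9] grip 0.997 t 10.525
ROT [ 0.1 -0.3  0. ] SHIFT [1.  0.  0.4] dist 1
```

```bash
python3 -m inch '[[[0,0.3,0],[0,0,0],0.4],[[0,0,0],[0,0,0],0.8],[[0,0,0],[0,0,0],0.8],[[0,0,0],[0,0,0],0.8],[[0,0,0],[0,0,0],0.8],[[0,0,0],[0,0,0],0.8]]' 60
python3 -m inch '[[[0,0,0],[-30,0,0],0.8],[[0,0,0],[-70,0,0],0.8],[[0,0,0],[-115,0,0],0.8],[[0,0,0],[-150,0,0],0.8],[[0,0,0],[-170,0,0],0.8],[[0,0,0],[-170,0,0],0.8]]'
python3 - <<'E'
from h import *
c=shot("wrist","w9"); s=shot("scene","s3")
T,o=tool(); print(o["position"],o["grip_width"])
cv2.imwrite("pics/s3z.png",cv2.resize(s["pixels"][80:280,280:480,::-1],None,fx=3,fy=3,interpolation=cv2.INTER_CUBIC))
E
```

```text
clock: 11.28
position: [0.4412, -0.3029, 0.1118]
ee_rot: [-0.355, 0.613, 0.353, 0.611]
ft_force: [-0.4, 0.4, 6.4]
grip_width: 0.295
clock: 12.02
position: [0.4419, -0.3026, 0.2827]
ee_rot: [-0.356, 0.613, 0.352, 0.612]
ft_force: [0.4, 0.4, -1.1]
grip_width: 0.292
[ 0.44116315 -0.30195148  0.28090651] 0.28672752487555814
```

View pics/w9.png

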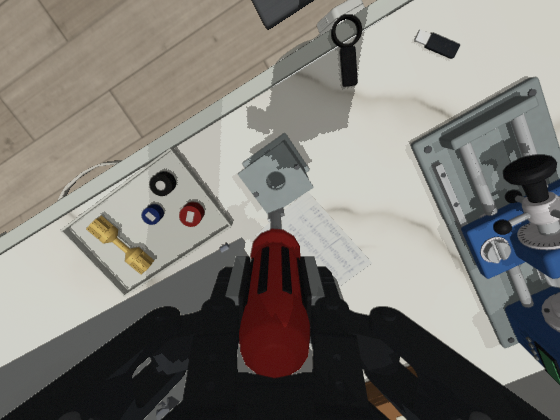

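View pics/s3z.png

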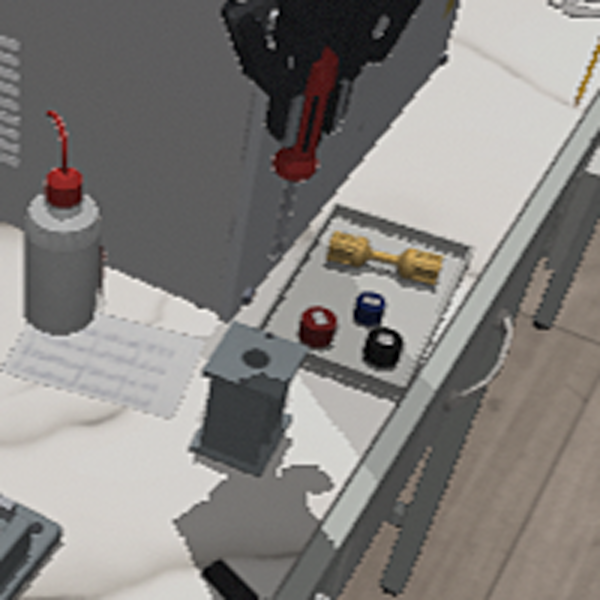

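Run:
```python
from h import *
c=dict(np.load("pics/w9.npz")); X=cloud(c)
cv2.imwrite("pics/w9z.png",cv2.resize(c["pixels"][160:250,235:325,::-1],None,fx=7,fy=7,interpolation=cv2.INTER_CUBIC))
m=np.zeros(X.shape[:2],bool); m[195:235,255:300]=True; m&=(X[...,2]>.14)
P=X[m]; print(len(P),P.min(0),P.max(0))
for v in range(196,234,2):
    us=np.where(m[v])[0]
    if len(us): print(v,us.min(),us.max(),X[v,us].mean(0).round(4),(X[v,us.max()]-X[v,us.min()]).round(4),c["pixels"][v,us].mean(1).round().astype(int).tolist())
```

```text
414 [ 0.42760243 -0.30939617  0.18660261] [ 0.44438229 -0.29011266  0.26512831]
208 279 283 [ 0.442  -0.2981  0.1881] [0.0013 0.0029 0.0009] [117, 93, 82, 74, 144]
210 274 283 [ 0.4415 -0.3001  0.1913] [0.0017 0.007  0.0061] [117, 94, 81, 74, 73, 74, 74, 73, 74, 76]
212 269 283 [ 0.4407 -0.3019  0.1955] [0.0021 0.0112 0.0109] [115, 90, 77, 69, 69, 70, 73, 74, 76, 72, 74, 75, 74, 69, 70]
214 268 284 [ 0.4408 -0.3019  0.1997] [0.0037 0.012  0.0079] [90, 72, 68, 66, 68, 69, 73, 74, 76, 77, 79, 79, 92, 110, 110, 111, 139]
216 268 282 [ 0.4405 -0.3026  0.2039] [0.0039 0.01   0.0043] [97, 70, 66, 64, 69, 69, 73, 74, 75, 78, 79, 78, 76, 100, 131]
218 268 280 [ 0.4399 -0.3031  0.209 ] [0.0014 0.0095 0.0096] [102, 83, 79, 65, 69, 70, 74, 75, 76, 77, 78, 80, 77]
220 268 281 [ 0.4404 -0.303   0.212 ] [0.0026 0.0096 0.0068] [195, 178, 96, 68, 69, 70, 73, 75, 76, 77, 79, 79, 77, 150]
222 270 281 [ 0.44   -0.3018  0.2184] [ 0.0043  0.0065 -0.0013] [147, 79, 67, 69, 73, 76, 76, 78, 78, 79, 78, 141]
224 270 281 [ 0.4399 -0.3018  0.2225] [ 0.0043  0.0063 -0.0015] [124, 73, 68, 71, 74, 75, 76, 77, 78, 79, 77, 115]
226 270 281 [ 0.4398 -0.3018  0.2263] [0.0033 0.0068 0.0013] [125, 73, 66, 67, 70, 70, 68, 70, 78, 79, 77, 110]
228 270 281 [ 0.4382 -0.3007  0.2346] [ 0.0039  0.0063 -0.0007] [105, 58, 51, 53, 59, 59, 60, 59, 68, 70, 77, 107]
230 266 285 [ 0.4304 -0.2964  0.2597] [ 0.0054  0.0093 -0.0002] [154, 108, 104, 74, 42, 33, 36, 37, 35, 35, 34, 37, 36, 37, 37, 49, 50, 98, 145]
232 261 288 [ 0.4305 -0.297   0.2616] [0.0073 0.0134 0.0009] [148, 109, 104, 58, 35, 35, 34, 34, 39, 41, 41, 43, 43, 42, 41, 39, 41, 41, 42, 39, 38, 42, 39, 36, 38, 49, 101, 121]
```

View pics/w9z.png

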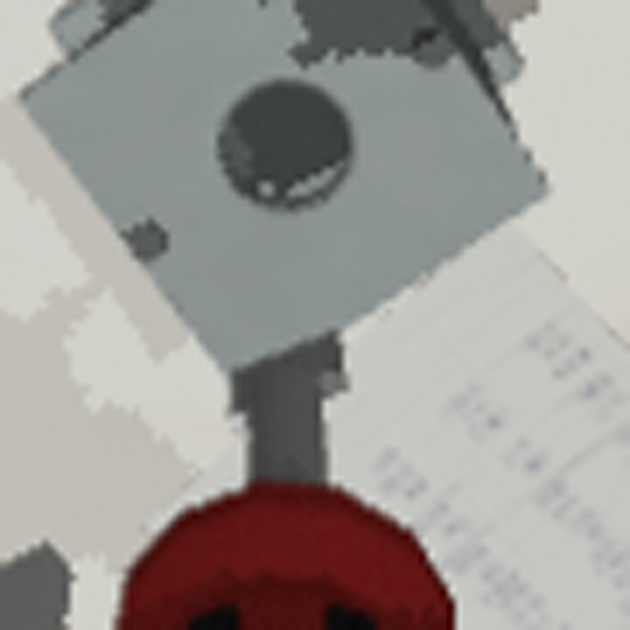

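```bash
cat >> h.py <<'E'
def onz(c,u,v,z):
    d=c["W"][:3,:3]@np.array([(u-c["intrinsics"][0,2])/c["intrinsics"][0,0],(v-c["intrinsics"][1,2])/c["intrinsics"][1,1],1]); o=c["W"][:3,3]
    return o+d*(z-o[2])/d[2]
E
python3 - <<'E'
from h import *
c=dict(np.load("pics/w9.npz"))
a=onz(c,268.3,213.1,.184);b=onz(c,283.3,207.6,.184); d=b-a
print(a,b,np.linalg.norm(d),np.degrees(np.arctan2(d[1],d[0])))
print("hole",onz(c,235+286/7,160+145/7,.085))
# lock head and slot
X=cloud(c); print(X[250,495])
cv2.imwrite("pics/w9l.png",cv2.resize(c["pixels"][215:285,460:530,::-1],None,fx=8,fy=8,interpolation=cv2.INTER_CUBIC))
plan([.55,-.2,.3],60)
E
```

```text
[ 0.44187863 -0.30960053  0.184     ] [ 0.44381761 -0.29692197  0.184     ] 0.012825969980313996 81.30492905189031
hole [ 0.4425097  -0.30296282  0.085     ]
[ 0.66629802 -0.10957427  0.05485107]
  opt 0 [ 0.1 -0.2  0. ]
  opt 180 [-179.9   -0.    -0.4]
pos [ 0.4412 -0.302   0.2809] jaw 60.1 xaxis [-0.002 -0.004 -1.   ] j7 1.69 F [-0.4  0.7 -1. ] grip 0.287 t 12.125
ROT [ 0.1 -0.2  0. ] SHIFT [-19.7 -43.4 142.6] dist 150
```

View pics/w9l.png

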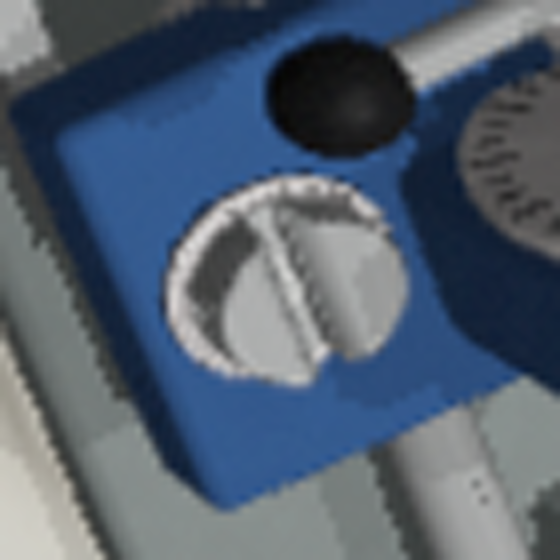

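Run:
```python
from h import *
for f,uv in(("w9",(495,250)),("w6",(232,323)),("w7",None)):
    c=dict(np.load(f"pics/{f}.npz")); X=cloud(c); px=c["pixels"].astype(int)
    m=(X[...,0]>.62)&(X[...,0]<.675)&(X[...,1]<-.085)&(X[...,1]>-.135)&(X[...,2]>.054)&(X[...,2]<.072)&(px.max(-1)-px.min(-1)<25)
    P=X[m]; print(f,len(P)); 
    if len(P)>50: print(P.min(0).round(4),P.max(0).round(4),(P.min(0)+P.max(0))/2,np.percentile(P[:,2],[10,50,90,99]))
```

```text
w9 474
[ 0.6475 -0.1269  0.054 ] [ 0.675  -0.0855  0.0717] [ 0.66126021 -0.10621255  0.06285453] [0.05472807 0.06129747 0.06333999 0.07008828]
w6 512
[ 0.6493 -0.1261  0.0541] [ 0.6749 -0.0852  0.0719] [ 0.66209245 -0.10565789  0.06299693] [0.05473138 0.0616746  0.06319127 0.06575124]
w7 573
[ 0.6491 -0.1268  0.054 ] [ 0.675  -0.0937  0.0645] [ 0.66205144 -0.11027929  0.05927478] [0.05465532 0.06195354 0.06335272 0.06418958]
```

Run:
```python
from h import *
plan([.663,-.112,.25],-21)
```

```text
opt 0 [81.1 -0.2  0.2]
  opt 180 [-98.9  -0.2  -0.2]
pos [ 0.4412 -0.302   0.2809] jaw 60.1 xaxis [-0.002 -0.004 -1.   ] j7 1.69 F [-0.4  0.7 -1. ] grip 0.287 t 12.125
ROT [81.1 -0.2  0.2] SHIFT [ 29.7 -97.4 275.5] dist 294
```

```bash
python3 -m inch '[[[10,0,0],[0,-12,34],0.8],[[20,0,0],[0,-24,69],0.8],[[30,0,0],[0,-36,103],0.8],[[40,0,0],[0,-48,138],0.8],[[50,0,0],[0,-61,172],0.8],[[60,0,0],[5,-73,207],0.8],[[70,0,0],[10,-85,241],0.8],[[81,0,0],[15,-97,275],0.8],[[81,0,0],[29,-97,275],0.8],[[81,0,0],[29,-97,275],0.8]]'
python3 - <<'E'
from h import *
c=shot("wrist","w10")
cv2.imwrite("pics/w10z.png",cv2.resize(c["pixels"][120:270,190:390,::-1],None,fx=4,fy=4,interpolation=cv2.INTER_CUBIC))
plan([.663,-.112,.25],-21)
E
```

```text
clock: 13.38
position: [0.6612, -0.1127, 0.2484]
ee_rot: [0.127, 0.697, -0.13, 0.694]
ft_force: [0.4, -1.1, -0.1]
grip_width: 0.29
  opt 0 [ 0.  -0.1  0.3]
  opt 180 [-180.    -0.5   -0.2]
pos [ 0.6614 -0.1132  0.2497] jaw -21.0 xaxis [-0.004 -0.004 -1.   ] j7 0.13 F [-0.   0.1 -0.5] grip 0.288 t 13.425
ROT [ 0.  -0.1  0.3] SHIFT [-0.3  1.7  1.1] dist 2
```

View pics/w10z.png

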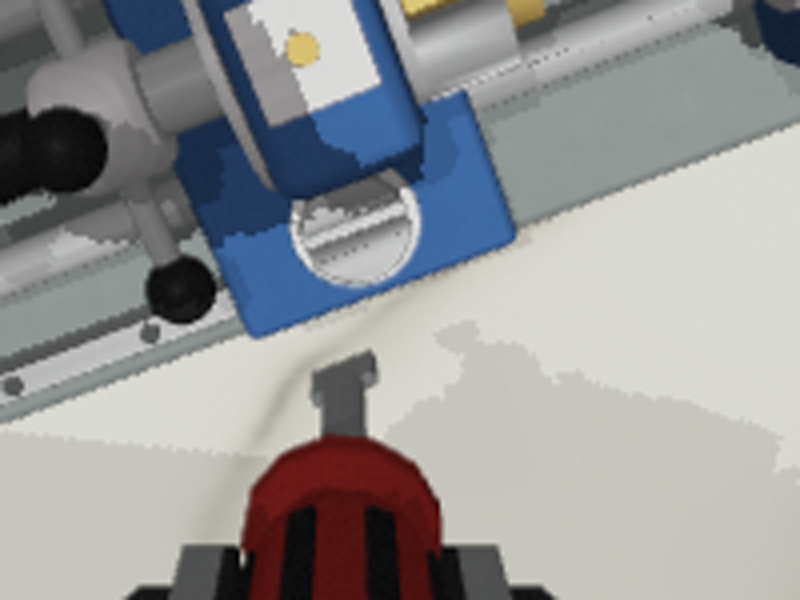

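Run:
```python
from h import *
c=dict(np.load("pics/w10.npz")); f=lambda x,y:(190+x/4,120+y/4)
T,o=tool(); zt=T[2,3]-.0968
a=onz(c,*f(312,375),zt);b=onz(c,*f(375,352),zt);d=b-a
print("blade",a,b,(a+b)/2,np.linalg.norm(d),np.degrees(np.arctan2(d[1],d[0])))
for p,q in(((305,246),(412,210)),((311,262),(418,224))):
    a=onz(c,*f(*p),.0625);b=onz(c,*f(*q),.0625);d=b-a
    print("slot",a,b,np.linalg.norm(d),np.degrees(np.arctan2(d[1],d[0])))
for p in((293,228),(420,222),(357,228),(356,287)): print(p,onz(c,*f(*p),.0625))
cv2.imwrite("pics/w10y.png",cv2.resize(c["pixels"][155:220,255:305,::-1],None,fx=9,fy=9,interpolation=cv2.INTER_CUBIC))
```

```text
blade [ 0.65482687 -0.11417846  0.15293046] [ 0.66811404 -0.11411484  0.15293046] [ 0.66147045 -0.11414665  0.15293046] 0.013287327384986301 0.2743325272731653
slot [ 0.65255756 -0.10911148  0.0625    ] [ 0.68216119 -0.11008214  0.0625    ] 0.02961953709585818 -1.877965164629849
slot [ 0.65245664 -0.11371913  0.0625    ] [ 0.6823624  -0.11414687  0.0625    ] 0.029908821848531834 -0.8194315696332823
(293, 228) [ 0.65138375 -0.10348231  0.0625    ]
(420, 222) [ 0.68303204 -0.1138307   0.0625    ]
(357, 228) [ 0.66706237 -0.10945907  0.0625    ]
(356, 287) [ 0.661158   -0.12437062  0.0625    ]
```

View pics/w10y.png

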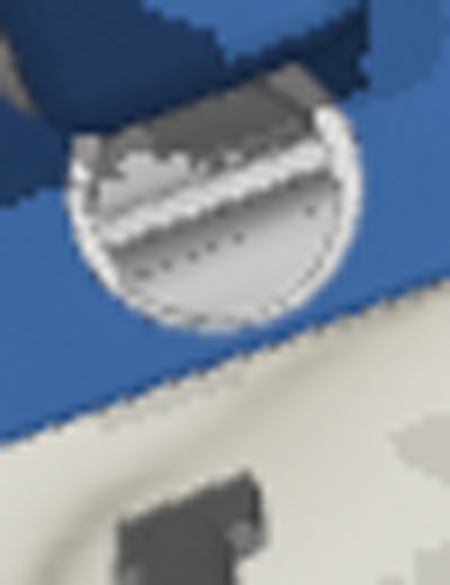

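Run:
```python
from h import *
for f in("w6","w7","w9","w10"):
    c=dict(np.load(f"pics/{f}.npz")); X=cloud(c); 
    m=(np.hypot(X[...,0]-.664,X[...,1]+.112)<.02)&(X[...,2]>.05)&(X[...,2]<.07)
    P=X[m]; top=P[P[:,2]>.0605]; 
    # circle fit on top outline
    (cx,cy),r=cv2.minEnclosingCircle(top[:,:2].astype(np.float32)*1000)
    Q=P[(np.hypot(P[:,0]-cx/1000,P[:,1]-cy/1000)<.0125)]
    print(f,"circle",round(cx,1),round(cy,1),round(r,1),"top z",np.median(top[:,2]).round(4),"n",len(Q))
    for lo in np.arange(-.013,.013,.002):
        s=Q[(Q[:,1]-cy/1000>lo)&(Q[:,1]-cy/1000<=lo+.002)]
        if len(s): print("   y %.4f"%(cy/1000+lo+.001),len(s),np.percentile(s[:,2],[10,50,90]).round(4))
```

```text
w6 circle 665.2 -109.4 14.7 top z 0.0623 n 336
   y -0.1214 7 [0.0623 0.0626 0.063 ]
   y -0.1194 21 [0.0618 0.0622 0.0632]
   y -0.1174 24 [0.0618 0.0626 0.0636]
   y -0.1154 33 [0.0619 0.0628 0.0637]
   y -0.1134 38 [0.06   0.0611 0.0627]
   y -0.1114 48 [0.054  0.0554 0.0599]
   y -0.1094 31 [0.0542 0.0547 0.0554]
   y -0.1074 19 [0.055  0.0592 0.061 ]
   y -0.1054 29 [0.0606 0.0617 0.0624]
   y -0.1034 30 [0.062  0.0627 0.0636]
   y -0.1014 26 [0.0618 0.0624 0.0633]
   y -0.0994 19 [0.0615 0.0625 0.0633]
   y -0.0974 11 [0.0628 0.0631 0.0635]
w7 circle 665.8 -109.6 14.6 top z 0.0626 n 433
   y -0.1216 13 [0.0624 0.0632 0.0636]
   y -0.1196 25 [0.0622 0.0629 0.0636]
   y -0.1176 33 [0.062  0.0629 0.0636]
   y -0.1156 40 [0.0619 0.0628 0.0639]
   y -0.1136 47 [0.0604 0.0614 0.0627]
   y -0.1116 63 [0.0541 0.0558 0.0606]
   y -0.1096 42 [0.0538 0.0548 0.0559]
   y -0.1076 25 [0.0547 0.0596 0.0606]
   y -0.1056 37 [0.0603 0.0619 0.0628]
   y -0.1036 37 [0.0619 0.0626 0.0637]
   y -0.1016 34 [0.0617 0.0628 0.0634]
   y -0.0996 22 [0.0619 0.0629 0.0639]
   y -0.0976 15 [0.0618 0.063  0
[... 412 characters left out ...]
1035 25 [0.0617 0.0629 0.0635]
   y -0.1015 23 [0.0615 0.0627 0.0637]
   y -0.0995 19 [0.0614 0.0626 0.0639]
   y -0.0975 9 [0.062  0.0628 0.0635]
w10 circle 666.1 -109.4 14.6 top z 0.0624 n 433
   y -0.1214 9 [0.0621 0.0626 0.0634]
   y -0.1194 26 [0.0618 0.0626 0.0634]
   y -0.1174 31 [0.062  0.063  0.0638]
   y -0.1154 43 [0.0621 0.0628 0.0638]
   y -0.1134 52 [0.0604 0.0616 0.063 ]
   y -0.1114 66 [0.0544 0.0562 0.0606]
   y -0.1094 41 [0.054  0.0546 0.0553]
   y -0.1074 18 [0.0548 0.0594 0.0603]
   y -0.1054 35 [0.0604 0.0613 0.0624]
   y -0.1034 37 [0.0618 0.0628 0.0636]
   y -0.1014 36 [0.0619 0.0626 0.0636]
   y -0.0994 29 [0.0618 0.0625 0.0636]
   y -0.0974 10 [0.062  0.0629 0.0637]
```

Run:
```python
from h import *
plan([.6655,-.107,.175],-21)
```

```text
opt 0 [ 0.  -0.1  0.3]
  opt 180 [-180.    -0.5   -0.2]
pos [ 0.6614 -0.1132  0.2497] jaw -21.0 xaxis [-0.004 -0.004 -1.   ] j7 0.13 F [-0.   0.1 -0.5] grip 0.288 t 13.425
ROT [ 0.  -0.1  0.3] SHIFT [74.7  7.7  1.8] dist 75
```

```bash
python3 -m inch '[[[0,0,0.3],[30,7.7,1.8],0.8],[[0,0,0.3],[60,7.7,1.8],0.8],[[0,0,0.3],[75,7.7,1.8],0.8],[[0,0,0.3],[75,7.7,1.8],0.8]]'
python3 - <<'E'
from h import *
c=shot("wrist","w11")
cv2.imwrite("pics/w11z.png",cv2.resize(c["pixels"][150:250,220:340,::-1],None,fx=6,fy=6,interpolation=cv2.INTER_CUBIC))
plan([.6655,-.107,.175],-21)
E
```

```text
clock: 13.92
position: [0.6649, -0.1074, 0.1746]
ee_rot: [0.129, 0.696, -0.129, 0.694]
ft_force: [-0.7, 0.6, -0.4]
grip_width: 0.288
  opt 0 [ 0.  -0.1 -0. ]
  opt 180 [-1.8e+02  0.0e+00 -1.0e-01]
pos [ 0.6655 -0.1076  0.1756] jaw -21.0 xaxis [-0.001  0.001 -1.   ] j7 0.15 F [-0.4  0.6 -0.6] grip 0.289 t 13.975
ROT [ 0.  -0.1 -0. ] SHIFT [ 0.6  0.5 -0.2] dist 1
```

View pics/w11z.png

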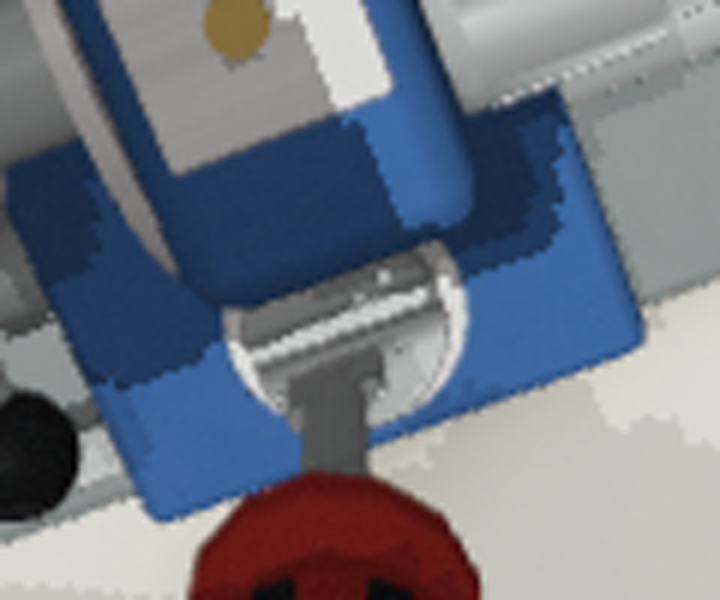

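Run:
```python
from h import *
c=dict(np.load("pics/w11.npz")); f=lambda x,y:(220+x/6,150+y/6)
zt=.1755-.0968
a=onz(c,*f(290,376),zt);b=onz(c,*f(384,347),zt);d=b-a
print("blade",(a+b)/2,np.linalg.norm(d),np.degrees(np.arctan2(d[1],d[0])))
X=cloud(c); m=(np.hypot(X[...,0]-.6656,X[...,1]+.1094)<.02)&(X[...,2]>.05)&(X[...,2]<.072)
P=X[m]; top=P[(P[:,2]>.0605)&(P[:,2]<.0655)]; print(cv2.minEnclosingCircle(top[:,:2].astype(np.float32)*1000),np.median(top[:,2]))
fl=P[P[:,2]<.056]; print("floor",len(fl),np.median(fl,0), [ (round(x,3),np.median(fl[abs(fl[:,0]-x)<.004][:,1]).round(4)) for x in np.arange(.655,.68,.005)])
# blade points
m=np.zeros(X.shape[:2],bool);m[205:232,265:286]=True
for v in range(206,232,3):
    us=[u for u in range(262,290) if .075<X[v,u,2]<.14]
    if us: print(v,us[0],us[-1],X[v,us].mean(0).round(4))
```

```text
blade [ 0.66577184 -0.10813922  0.0787    ] 0.012977813541713065 -2.8985011378690384
((666.2999267578125, -109.47095489501953), 14.692113876342773) 0.06243417322605216
floor 416 [ 0.66971407 -0.11127278  0.05343076] [(np.float64(0.655), np.float64(-0.1109)), (np.float64(0.66), np.float64(-0.1108)), (np.float64(0.665), np.float64(-0.1111)), (np.float64(0.67), np.float64(-0.1113)), (np.float64(0.675), np.float64(-0.1196)), (np.float64(0.68), np.float64(-0.1127))]
209 277 283 [ 0.6693 -0.1074  0.0815]
212 269 283 [ 0.6661 -0.1067  0.0871]
215 268 284 [ 0.6661 -0.1069  0.0936]
218 267 280 [ 0.6644 -0.1062  0.1   ]
221 268 280 [ 0.6647 -0.1063  0.1063]
224 270 281 [ 0.666  -0.1061  0.114 ]
227 270 281 [ 0.6661 -0.1059  0.12  ]
```

```bash
python3 -m inch '[[[0,0,0],[6,0,0],0.8],[[0,0,0],[12,0,0],0.8],[[0,0,0],[17,0,0],0.8],[[0,0,0],[20,0,0],0.8],[[0,0,0],[20,0,0],0.8]]'
python3 - <<'E'
from h import *
c=shot("wrist","w12")
cv2.imwrite("pics/w12z.png",cv2.resize(c["pixels"][150:250,220:340,::-1],None,fx=6,fy=6,interpolation=cv2.INTER_CUBIC))
plan([.6655,-.107,.150],-21)
E
```

```text
clock: 14.6
position: [0.6654, -0.1075, 0.1553]
ee_rot: [0.129, 0.696, -0.129, 0.695]
ft_force: [0.4, -0.1, -0.9]
grip_width: 0.289
  opt 0 [ 0.  -0.1 -0. ]
  opt 180 [-1.8e+02  0.0e+00 -1.0e-01]
pos [ 0.6654 -0.1076  0.1555] jaw -21.0 xaxis [-0.001  0.001 -1.   ] j7 0.16 F [-0.7  0.  -1. ] grip 0.29 t 14.65
ROT [ 0.  -0.1 -0. ] SHIFT [ 5.5  0.5 -0.1] dist 6
```

View pics/w12z.png

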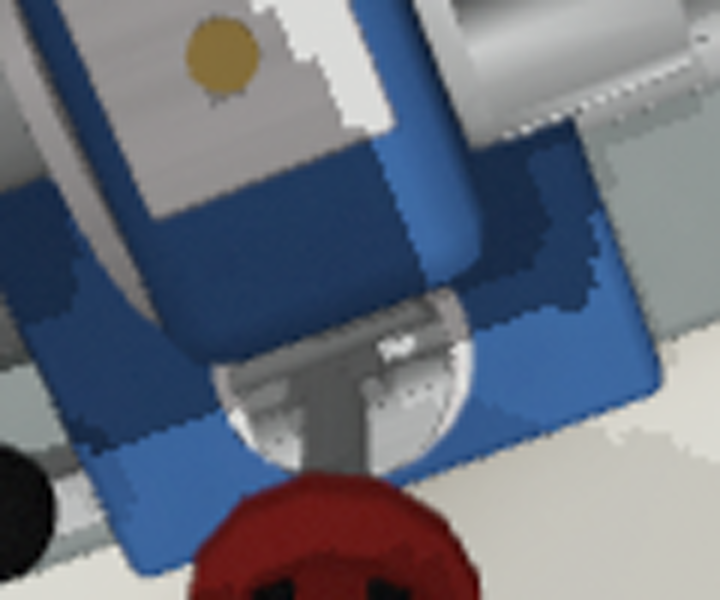

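```bash
python3 -m inch '[[[0,0,0],[1.5,0,0],0.8],[[0,0,0],[3,0,0],0.8],[[0,0,0],[4,0,0],0.8],[[0,0,0],[4,0,0],0.8]]'
python3 - <<'E'
from h import *
plan([.6655,-.107,.150],-111)
E
```

```text
clock: 15.15
position: [0.6654, -0.1075, 0.1515]
ee_rot: [0.129, 0.696, -0.129, 0.695]
ft_force: [-0.4, -0.9, -1.7]
grip_width: 0.288
  opt 0 [90.  -0.1  0.1]
  opt 180 [-90.   -0.1  -0.1]
pos [ 0.6654 -0.1075  0.1515] jaw -21.0 xaxis [-0.002  0.001 -1.   ] j7 0.16 F [-0.4 -0.9 -1.7] grip 0.288 t 15.15
ROT [-90.   -0.1  -0.1] SHIFT [ 1.5  0.5 -0.1] dist 2
```

```bash
python3 -m inch '[[[10,0,0],[0,0,0.4],0.8],[[20,0,0],[0,0,0.8],0.8],[[30,0,0],[0,0,1.2],0.8],[[30,0,0],[0,0,1.2],0.8]]'
python3 - <<'E'
from h import *
T,o=tool(); print(o["torque"],o["ft_force"]); plan([.6655,-.107,.150],-111)
E
```

```text
clock: 15.65
position: [0.6665, -0.1078, 0.1515]
ee_rot: [0.304, 0.639, -0.304, 0.638]
ft_force: [-1.4, 0.6, 1.2]
grip_width: 0.292
[0.33536731 0.40027038 0.10691147] [-1.36333472  0.56159634  1.22159193]
  opt 0 [60.1 -0.   0.1]
  opt 180 [-1.199e+02 -1.000e-01 -0.000e+00]
pos [ 0.6665 -0.1078  0.1515] jaw -50.9 xaxis [-0.002  0.    -1.   ] j7 -0.31 F [-1.4  0.6  1.2] grip 0.292 t 15.65
ROT [60.1 -0.   0.1] SHIFT [ 1.5 -0.2 -1.3] dist 2
```

```bash
python3 -m inch '[[[10,0,0],[0,0,0.4],0.8],[[20,0,0],[0,0,0.8],0.8],[[30,0,0],[0,0,1.2],0.8],[[40,0,0],[0,-0.2,1.5],0.8],[[50,0,0],[0,-0.4,1.9],0.8],[[60,0,0],[0,-0.7,2.2],0.8],[[60,0,0],[0,-0.7,2.2],0.8]]'
python3 - <<'E'
from h import *
c=shot("wrist","w13")
cv2.imwrite("pics/w13z.png",cv2.resize(c["pixels"][150:250,220:340,::-1],None,fx=6,fy=6,interpolation=cv2.INTER_CUBIC))
T,o=tool(); print(o["torque"],o["ft_force"]); plan([.6655,-.107,.150],-111)
E
```

```text
clock: 16.52
position: [0.6676, -0.109, 0.1515]
ee_rot: [-0.581, -0.403, 0.582, -0.402]
ft_force: [0.6, 3.6, -0.3]
grip_width: 0.286
[ 1.08366583 -0.13984423  0.03115362] [0.14406909 3.19265597 0.10110352]
  opt 0 [ 0.5 -0.   0.1]
  opt 180 [-1.795e+02 -2.000e-01 -1.000e-01]
pos [ 0.6676 -0.1092  0.1515] jaw -110.5 xaxis [-0.002  0.001 -1.   ] j7 -1.28 F [0.1 3.2 0.1] grip 0.289 t 16.575
ROT [ 0.5 -0.   0.1] SHIFT [ 1.5 -2.7 -1.3] dist 3
```

View pics/w13z.png

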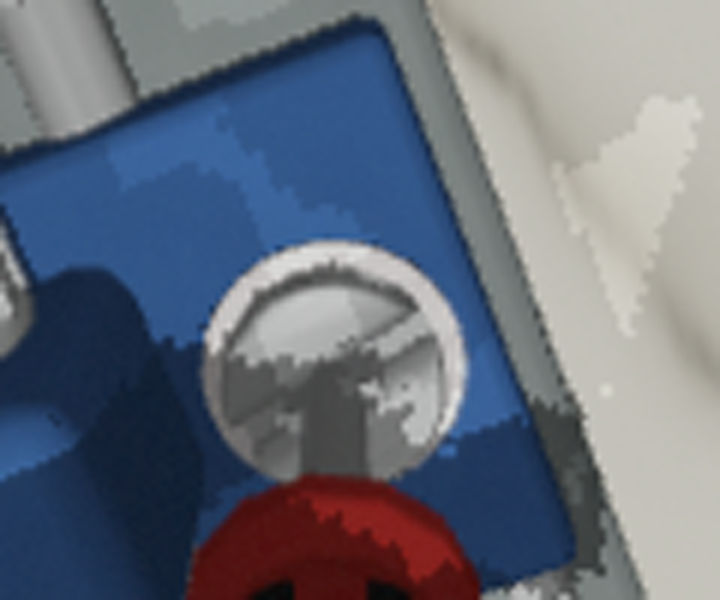

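```bash
python3 -m inch '[[[4,0,0],[0,0,0.2],0.8],[[8,0,0],[0,0,0.3],0.8],[[8,0,0],[0,0,0.3],0.8]]'
python3 - <<'E'
from h import *
T,o=tool(); print(o["torque"],o["ft_force"]); plan([.6655,-.107,.150],-123)
E
```

```text
clock: 16.95
position: [0.6676, -0.1092, 0.1515]
ee_rot: [-0.607, -0.364, 0.607, -0.362]
ft_force: [0.7, 2.7, -1.0]
grip_width: 0.289
[ 0.77920259 -0.14566947  0.04494355] [ 0.71693667  2.6822503  -0.96920034]
  opt 0 [ 4.8 -0.   0.1]
  opt 180 [-1.752e+02 -2.000e-01 -1.000e-01]
pos [ 0.6676 -0.1092  0.1515] jaw -118.2 xaxis [-0.002  0.002 -1.   ] j7 -1.42 F [ 0.7  2.7 -1. ] grip 0.289 t 16.95
ROT [ 4.8 -0.   0.1] SHIFT [ 1.5 -2.9 -1. ] dist 3
```

```bash
python3 -m inch '[[[3,0,0],[0,0,0.1],0.8],[[6,0,0],[0,0,0.2],0.8],[[6,0,0],[0,0,0.2],0.8]]'
python3 - <<'E'
from h import *
c=shot("wrist","w14")
cv2.imwrite("pics/w14z.png",cv2.resize(c["pixels"][150:250,220:340,::-1],None,fx=6,fy=6,interpolation=cv2.INTER_CUBIC))
T,o=tool(); print(o["torque"],o["ft_force"]); plan([.6655,-.107,.150],-123)
E
```

```text
clock: 17.32
position: [0.6676, -0.1094, 0.1515]
ee_rot: [-0.624, -0.333, 0.624, -0.332]
ft_force: [0.9, 2.9, -0.4]
grip_width: 0.288
[ 0.73081621 -0.19516884  0.09044921] [-0.41195584  3.1145992  -0.3993485 ]
  opt 0 [-0.9 -0.   0.1]
  opt 180 [1.791e+02 2.000e-01 1.000e-01]
pos [ 0.6676 -0.1094  0.1515] jaw -123.9 xaxis [-0.001  0.002 -1.   ] j7 -1.51 F [-0.4  3.1 -0.4] grip 0.289 t 17.375
ROT [-0.9 -0.   0.1] SHIFT [ 1.5 -3.1 -0.8] dist 4
```

View pics/w14z.png

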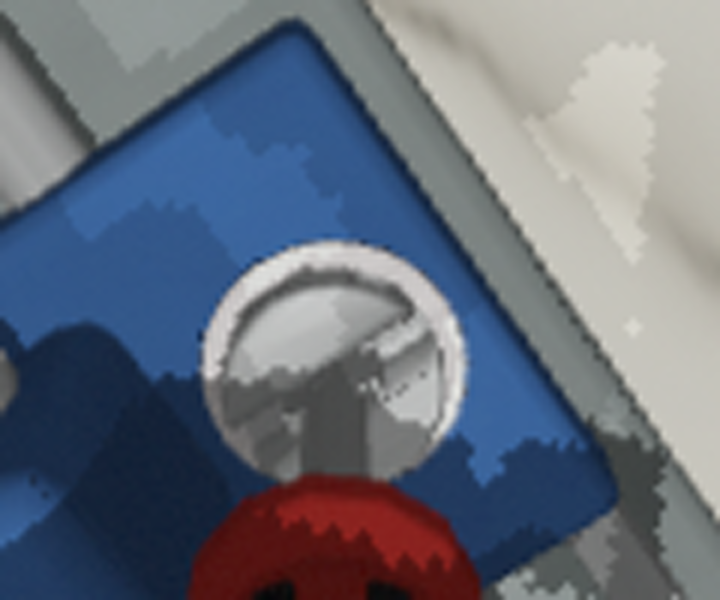

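```bash
python3 -m inch '[[[3,0,0],[0,0,0.1],0.8],[[5,0,0],[0,0,0.2],0.8],[[5,0,0],[0,0,0.2],0.8]]'
python3 - <<'E'
from h import *
c=shot("wrist","w15")
cv2.imwrite("pics/w15z.png",cv2.resize(c["pixels"][150:250,220:340,::-1],None,fx=6,fy=6,interpolation=cv2.INTER_CUBIC))
T,o=tool(); print(o["torque"],o["ft_force"]); plan([.6655,-.107,.150],-123)
for n in ("w11","w12","w13","w14","w15"):
    c=dict(np.load(f"pics/{n}.npz")); X=cloud(c)
    P=X[(np.hypot(X[...,0]-.6658,X[...,1]+.1094)<.0115)&(X[...,2]>.048)&(X[...,2]<.0572)][:,:2]
    Q=P-[.6658,-.1094]
    v,V=np.linalg.eigh(np.cov(Q.T)); print(n,len(P),np.degrees(np.arctan2(V[1,1],V[0,1])),P.mean(0),np.sqrt(v)*1000)
E
```

```text
clock: 17.75
position: [0.6676, -0.1095, 0.1515]
ee_rot: [-0.638, -0.306, 0.638, -0.304]
ft_force: [1.5, 2.2, -0.7]
grip_width: 0.292
[ 0.69634395 -0.30429817  0.15161944] [1.17550706 2.88461631 0.03575298]
  opt 0 [-5.8 -0.   0.1]
  opt 180 [1.742e+02 2.000e-01 1.000e-01]
pos [ 0.6676 -0.1095  0.1515] jaw -128.8 xaxis [-0.001  0.002 -1.   ] j7 -1.6 F [1.2 2.9 0. ] grip 0.289 t 17.8
ROT [-5.8 -0.   0.1] SHIFT [ 1.5 -3.2 -0.6] dist 4
w11 114 -178.69085092973557 [ 0.66582584 -0.11048971] [1.03666103 6.5778008 ]
w12 51 179.83899571482883 [ 0.6677894  -0.11043649] [1.0941182  8.92258706]
w13 52 103.0698292028982 [ 0.6659892 -0.1117679] [1.10086654 8.81667157]
w14 52 90.56767246226666 [ 0.66560662 -0.11149312] [1.17937874 8.71622229]
w15 53 90.46889895390812 [ 0.66561675 -0.11208397] [1.12799053 8.35009767]
```

View pics/w15z.png

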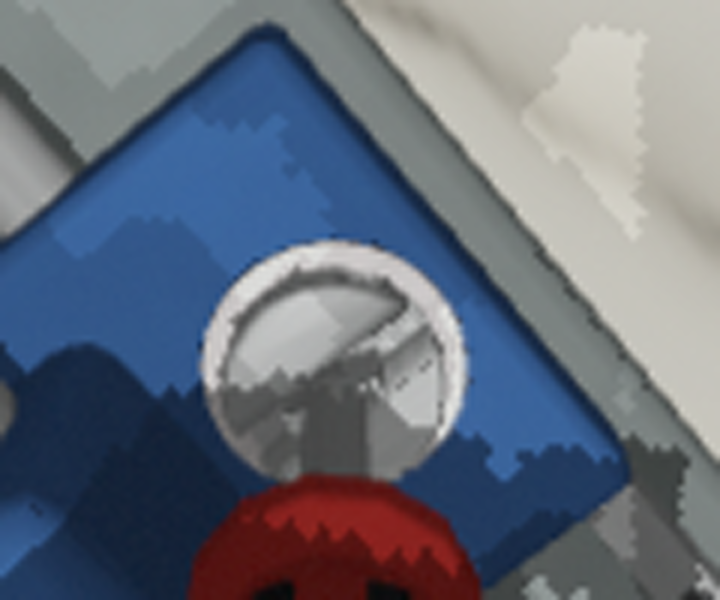

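```bash
python3 -m inch '[[[3,0,0],[0,0,0.1],0.8],[[4,0,0],[0,0,0.1],0.8],[[4,0,0],[0,0,0.1],0.8],[[0,0,0],[0,0,0],0.8],[[-4,0,0],[0,0,-0.1],0.8],[[-4,0,0],[0,0,-0.1],0.8]]'
python3 - <<'E'
from h import *
c=shot("wrist","w16")
T,o=tool(); print(o["torque"],o["ft_force"]); plan([.6655,-.107,.20],-123)
X=cloud(c)
P=X[(np.hypot(X[...,0]-.6658,X[...,1]+.1094)<.0115)&(X[...,2]>.048)&(X[...,2]<.0572)][:,:2]
v,V=np.linalg.eigh(np.cov(P.T)); print(len(P),np.degrees(np.arctan2(V[1,1],V[0,1])),P.mean(0),np.sqrt(v)*1000)
E
```

```text
clock: 18.55
position: [0.6675, -0.1097, 0.1515]
ee_rot: [-0.627, -0.328, 0.627, -0.327]
ft_force: [-0.3, 1.0, -0.6]
grip_width: 0.289
[ 0.18926776 -0.09260346  0.09844575] [ 0.95949495  0.52893401 -0.67600381]
  opt 0 [-1.9 -0.   0.1]
  opt 180 [178.1   0.2   0. ]
pos [ 0.6675 -0.1097  0.1515] jaw -124.9 xaxis [-0.001  0.002 -1.   ] j7 -1.54 F [ 1.   0.5 -0.7] grip 0.287 t 18.6
ROT [-1.9 -0.   0.1] SHIFT [-48.5  -3.3  -1.2] dist 49
53 90.35338455563601 [ 0.66562575 -0.11067868] [1.12685552 9.05237745]
```

```bash
python3 -m inch '[[[0,0,0],[-4,0,0],0.8],[[0,0,0],[-10,0,0],0.8],[[0,0,0],[-25,0,0],0.8],[[0,0,0],[-70,0,0],0.8],[[0,0,0],[-120,0,0],0.8],[[0,0,0],[-130,0,0],0.8],[[0,0,0],[-130,0,0],0.8]]'
python3 - <<'E'
from h import *
c=shot("wrist","w17")
T,o=tool(); print(o["torque"],o["ft_force"]); plan([.6655,-.107,.20],-123)
X=cloud(c)
P=X[(np.hypot(X[...,0]-.6658,X[...,1]+.1094)<.0115)&(X[...,2]>.048)&(X[...,2]<.0572)][:,:2]
v,V=np.linalg.eigh(np.cov(P.T)); print(len(P),np.degrees(np.arctan2(V[1,1],V[0,1])),P.mean(0),np.sqrt(v)*1000)
cv2.imwrite("pics/w17z.png",cv2.resize(c["pixels"][100:280,160:400,::-1],None,fx=3.3,fy=3.3,interpolation=cv2.INTER_CUBIC))
E
```

```text
clock: 19.48
position: [0.6677, -0.1103, 0.2825]
ee_rot: [0.627, 0.327, -0.627, 0.326]
ft_force: [0.7, 0.0, -1.1]
grip_width: 0.289
[ 0.03439233 -0.01800726  0.05295332] [ 0.09401317 -1.05980361 -1.47990443]
  opt 0 [-1.9 -0.   0.1]
  opt 180 [1.781e+02 2.000e-01 1.000e-01]
pos [ 0.6675 -0.11    0.2811] jaw -124.9 xaxis [-0.002  0.002 -1.   ] j7 -1.63 F [ 0.1 -1.1 -1.5] grip 0.284 t 19.525
ROT [-1.9 -0.   0.1] SHIFT [81.1 -3.1 -1.3] dist 81
63 89.39087427149485 [ 0.66565994 -0.1096049 ] [1.09406124 6.70814672]
```

View pics/w17z.png

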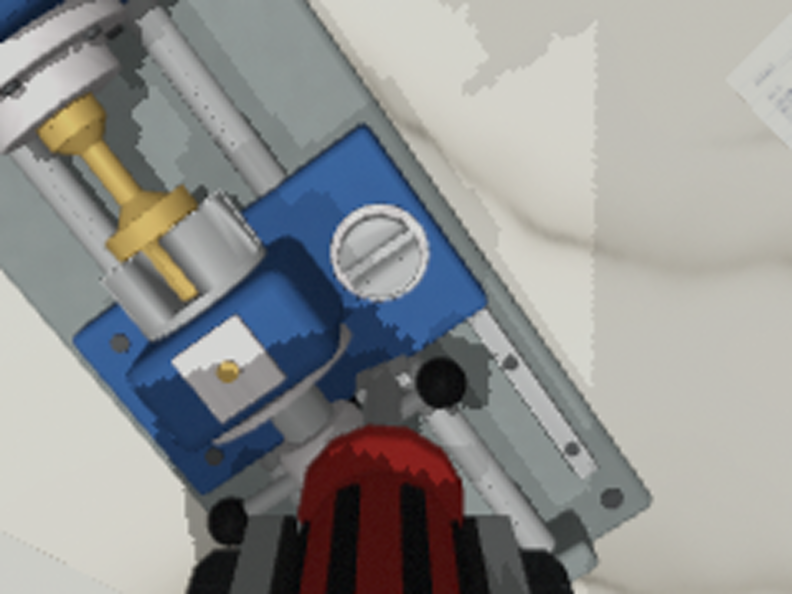

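Run:
```python
from h import *
plan([.55,-.2,.285],-30)
```

```text
opt 0 [-94.9  -0.1   0.1]
  opt 180 [85.1  0.1  0.1]
pos [ 0.6675 -0.11    0.2811] jaw -124.9 xaxis [-0.002  0.002 -1.   ] j7 -1.63 F [ 0.1 -1.1 -1.5] grip 0.284 t 19.525
ROT [85.1  0.1  0.1] SHIFT [ -3.8 -44.8 141.1] dist 148
```

```bash
python3 -m inch '[[[-10,0,0],[-2,-5,15],0.8],[[-20,0,0],[-4,-10,30],0.8],[[-30,0,0],[-4,-15,47],0.8],[[-40,0,0],[-4,-20,64],0.8],[[-50,0,0],[-4,-25,80],0.8],[[-60,0,0],[-4,-30,95],0.8],[[-70,0,0],[-4,-35,110],0.8],[[-80,0,0],[-4,-40,126],0.8],[[-90,0,0],[-4,-45,141],0.8],[[-95,0,0],[-4,-45,141],0.8]]'
python3 - <<'E'
from h import *
plan([.4415,-.3027,.285],60)
E
```

```text
clock: 20.78
position: [0.5484, -0.2004, 0.2839]
ee_rot: [0.182, 0.685, -0.181, 0.682]
ft_force: [0.4, 0.4, -0.5]
grip_width: 0.284
  opt 0 [-89.8  -0.2  -0.2]
  opt 180 [90.2 -0.2  0.2]
pos [ 0.5484 -0.2004  0.2839] jaw -29.8 xaxis [-0.004  0.003 -1.   ] j7 0.01 F [ 0.4  0.4 -0.5] grip 0.284 t 20.775
ROT [-89.8  -0.2  -0.2] SHIFT [  -1.  -141.9  -41.9] dist 148
```

```bash
python3 -m inch '[[[-10,0,0],[-1,-16,-5],0.8],[[-20,0,0],[-1,-32,-10],0.8],[[-30,0,0],[-1,-48,-14],0.8],[[-40,0,0],[-1,-64,-19],0.8],[[-50,0,0],[-1,-80,-23],0.8],[[-60,0,0],[-1,-96,-28],0.8],[[-70,0,0],[-1,-112,-33],0.8],[[-80,0,0],[-1,-128,-38],0.8],[[-89.8,0,0],[-1,-142,-42],0.8],[[-89.8,0,0],[-1,-142,-42],0.8]]'
python3 - <<'E'
from h import *
c=shot("wrist","w18")
cv2.imwrite("pics/w18z.png",cv2.resize(c["pixels"][150:250,220:340,::-1],None,fx=6,fy=6,interpolation=cv2.INTER_CUBIC))
plan([.4415,-.3027,.215],60)
E
```

```text
clock: 22.02
position: [0.4404, -0.303, 0.284]
ee_rot: [-0.351, 0.614, 0.355, 0.612]
ft_force: [0.7, 0.3, -1.4]
grip_width: 0.291
  opt 0 [-0.2  0.  -0.4]
  opt 180 [179.8  -0.6  -0. ]
pos [ 0.4411 -0.3023  0.2841] jaw 59.8 xaxis [-0.005  0.004 -1.   ] j7 1.66 F [ 0.5  0.7 -1.2] grip 0.289 t 22.075
ROT [-0.2  0.  -0.4] SHIFT [69.1 -0.9 -0.2] dist 69
```

View pics/w18z.png

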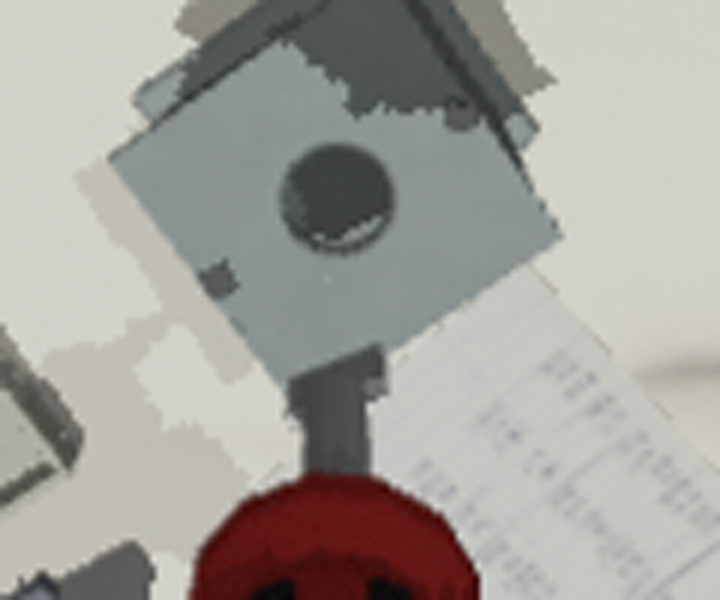

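Run:
```python
from h import *
c=dict(np.load("pics/w18.npz")); f=lambda x,y:(220+x/6,150+y/6)
a=onz(c,*f(288,381),.187);b=onz(c,*f(383,347),.187);d=b-a
ctr=(a+b)/2; print("edge",ctr,np.linalg.norm(d),np.degrees(np.arctan2(d[1],d[0])),"centre",ctr+1.5e-3*np.array([.87,-.5,0]))
print("hole",onz(c,*f(338,199),.085))
```

```text
edge [ 0.4404729  -0.30264732  0.187     ] 0.013391088009686754 80.53762622065014 centre [ 0.4417779  -0.30339732  0.187     ]
hole [ 0.4426222  -0.30281827  0.085     ]
```

```bash
python3 -m inch '[[[0,0,-0.4],[40,-0.6,0],0.8],[[0,0,-0.4],[80,-0.6,0],0.8],[[0,0,-0.4],[92,-0.6,0],0.8],[[0,0,-0.4],[92,-0.6,0],0.8]]'
python3 - <<'E'
from h import *
c=shot("wrist","w19")
cv2.imwrite("pics/w19z.png",cv2.resize(c["pixels"][150:250,220:340,::-1],None,fx=6,fy=6,interpolation=cv2.INTER_CUBIC))
plan([.4417,-.3025,.167],60)
E
```

```text
clock: 22.58
position: [0.4414, -0.3019, 0.192]
ee_rot: [-0.352, 0.613, 0.352, 0.613]
ft_force: [-0.1, -0.1, -1.0]
grip_width: 0.288
  opt 0 [-0.3  0.   0.1]
  opt 180 [ 1.797e+02  1.000e-01 -0.000e+00]
pos [ 0.4418 -0.3023  0.1929] jaw 59.7 xaxis [ 0.001 -0.    -1.   ] j7 1.71 F [-0.9  0.2 -0.9] grip 0.287 t 22.625
ROT [-0.3  0.   0.1] SHIFT [25.9  0.  -0.2] dist 26
```

View pics/w19z.png

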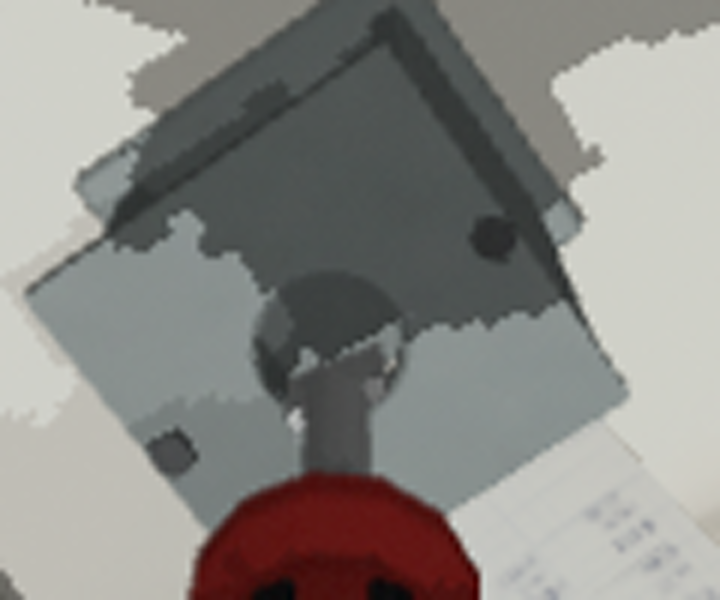

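```bash
python3 -m inch '[[[0,0,0],[15,0,0],0.8],[[0,0,0],[30,0,0],0.8],[[0,0,0],[45,0,0],0.8],[[0,0,0],[60,0,0],0.8],[[0,0,0],[72,0,0],0.8],[[0,0,0],[78,0,0],0.8],[[0,0,0],[79.5,0,0],0.8],[[0,0,0],[79.5,0,0],0.8]]'
python3 - <<'E'
from h import *
plan([.4417,-.3025,.112],60)
E
```

```text
clock: 23.62
position: [0.442, -0.3025, 0.1137]
ee_rot: [-0.353, 0.613, 0.352, 0.614]
ft_force: [-0.4, -0.2, -0.4]
grip_width: 0.292
  opt 0 [-0.3  0.   0.1]
  opt 180 [179.7   0.2  -0. ]
pos [ 0.442  -0.3025  0.1137] jaw 59.7 xaxis [ 0.002 -0.001 -1.   ] j7 1.79 F [-0.4 -0.2 -0.4] grip 0.292 t 23.625
ROT [-0.3  0.   0.1] SHIFT [ 1.7  0.3 -0.1] dist 2
```

Now lower until contact.

```bash
python3 -m inch '[[[0,0,0],[1,0,0],0.8],[[0,0,0],[2.2,0,0],0.8],[[0,0,0],[2.2,0,0],0.8]]'
python3 -m inch '[[[0,0,0],[0,0,0],0.6],[[0,0,0],[0,0,0],0.4],[[0,0,0],[0,0,0],0],[[0,0,0],[0,0,0],0],[[0,0,0],[0,0,0],0],[[0,0,0],[0,0,0],0]]'
python3 - <<'E'
from h import *
c=shot("wrist","w20")
plan([.4417,-.3025,.112],60)
E
```

```text
clock: 24.0
position: [0.4423, -0.3026, 0.1118]
ee_rot: [-0.353, 0.613, 0.351, 0.614]
ft_force: [0.0, -0.1, 2.8]
grip_width: 0.293
clock: 24.75
position: [0.4423, -0.3026, 0.1118]
ee_rot: [-0.353, 0.613, 0.351, 0.614]
ft_force: [0.2, 0.4, -0.3]
grip_width: 1.0
  opt 0 [-0.3  0.   0.1]
  opt 180 [179.7   0.2  -0. ]
pos [ 0.4423 -0.3026  0.1118] jaw 59.7 xaxis [ 0.002 -0.001 -1.   ] j7 1.79 F [-0.4  0.1  0.2] grip 0.995 t 24.8
ROT [-0.3  0.   0.1] SHIFT [-0.2  0.6 -0.2] dist 1
```

View pics/w20.png

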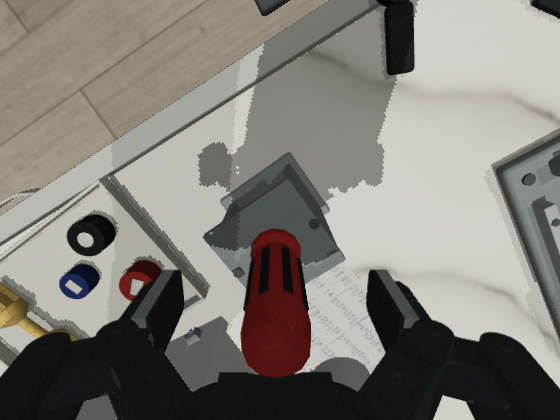

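The driver is released and stands upright in its hole (px (275,300)). I'll retreat upwards and do the final checks.

```bash
python3 -m inch '[[[0,0,0],[-50,0,0],0],[[0,0,0],[-110,0,0],0],[[0,0,0],[-170,0,0],0],[[0,0,0],[-190,0,0],0],[[0,0,0],[-190,0,0],0]]'
python3 - <<'E'
from h import *
c=shot("wrist","w21"); t=shot("top","t2"); s=shot("scene","s4")
X=cloud(c);px=c["pixels"].astype(int)
m=(X[...,0]>.38)&(X[...,0]<.5)&(X[...,1]>-.36)&(X[...,1]<-.23)&(px[...,0]>2*px[...,1])&(px[...,0]>60)&(X[...,2]>.165)&(X[...,2]<.2)
print("driver top",X[m].mean(0),X[m].max(0))
im=np.hstack([cv2.resize(s["pixels"][110:300,110:400],(580,380)),cv2.resize(t["pixels"][50:240,205:285],(160,380))])
cv2.imwrite("pics/fin.png",im[:,:,::-1])
X=cloud(t); print(X[66,245],[np.nanmedian(X[v-1:v+2,u-1:u+2].reshape(-1,3),0).round(3).tolist() for u,v in((363,163),(361,130),(188,268))])
E
```

```text
clock: 25.42
position: [0.4424, -0.3029, 0.303]
ee_rot: [-0.353, 0.612, 0.351, 0.614]
ft_force: [-0.0, -0.6, -1.0]
grip_width: 0.997
driver top [ 0.44155688 -0.30270684  0.16870254] [ 0.45364241 -0.29157358  0.17272118]
[ 0.84816473 -0.05864488  0.13267483] [[0.624, -0.33, 0.135], [0.738, -0.343, 0.03], [0.389, 0.065, 0.014]]
```

View pics/fin.png

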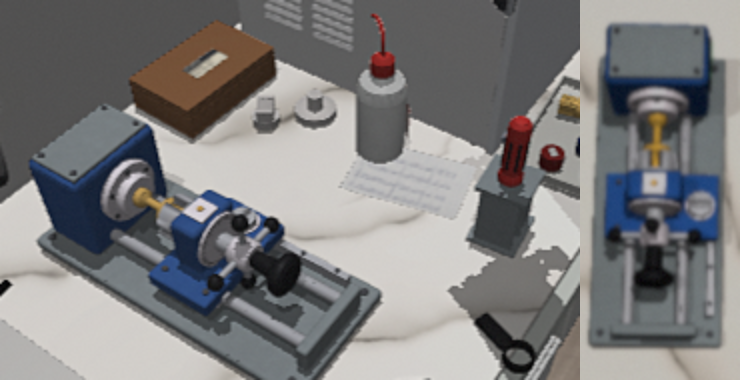

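View pics/w21.png

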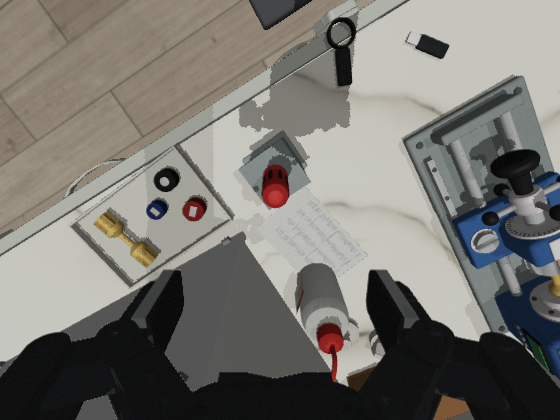

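```bash
python3 -c "
from workcell import manip; print(manip.hand_in())"
```

```text
the job is handed in; nothing more can be done
None
```

The tester is ready for its run and the job was handed in at about 25 s of the 70 s allowed.

- **Handwheel:** I turned it about 0.46 rad by its top ball. After the push the spokes measured level to within 0.001 rad.
- **Carriage:** I pushed it from the palm knob until it stopped. It travelled about 46 mm, so it must have started part-way along. The camera shows the hub face at the brass shoulder to within about 1 mm, the limit of what I could measure. The wrist force peaked near 69 N (53 N along the push) as the fingers met the stop. That is under the 120 N limit, and it was the fingertips that pressed, not the gripper's body.
- **Cam lock:** I turned it clockwise with the screwdriver until it stopped. The slot stayed put while the torque kept rising. After I withdrew the blade it measured 89.4° in world axes, against readings of 90.4° to 90.6° at the stop. The tester's own axis lies about 0.5° off, so this agrees with fully locked to within about 1° of measuring error.
- **Screwdriver:** It is back in its stand, upright, with its top within about 1 mm of where it started. The wash bottle and reference block still measure where they were to within 2 mm, and the robot was clear of everything at hand-in.

No check failed. The screwdriver sat about 2 mm off-centre in the grip, and I allowed for that when turning the lock.

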